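# Load the tumbling-oven carrier and torque down its retaining bar

### The arm

A 6-joint arm with a two-finger parallel gripper is mounted at the origin on a cart in front of the work surface, level with it; the furniture and walls round the work are solid. World frame = base frame: x ahead of the robot, y to its left, z up, the work surface at z = 0. Lengths are in mm, angles in rad, forces in N, time in s.
With the tool pointing down it reaches from about 400 to 925 mm from the base axis. Payload 3.4 kg.
Tool frame: the origin (TCP) lies between the finger pads; the fingertips stand 14 mm ahead of it and the grasp point (between the pads) lies 5 mm behind it (ctrl.tips_ahead is the distance from the TCP to the fingertips, in mm); z points along the fingers, y is the line along which they close (so a half turn about z gives the same grasp; the last joint's range is limited). The gripper opens to 85 mm and grips with 20 to 120 N. Pads are 22 mm wide; open, the fingers measure 114 mm over their backs; the gripper's body (76 mm by 85 mm) begins 54 mm behind the grasp point. The pads swing forward as they close: fully open they stand 13 mm farther back than shut.
Start: joints at [1.091, 0.307, 1.506, -0, 1.328, -0.073], TCP at [227.535, 528.071, 210.505] pointing down, gripper open.
Joint ranges: [-3.12, 3.12], [-1.05, 2.28], [0.14, 2.33], [-1.42, 4.57], [0.1, 2.73], [-2.68, 2.68]. Speed limits (rad/s): [2.57, 2.57, 3.14, 3.14, 3.14, 3.14].

### API

Orientations are given as a unit quaternion [x, y, z, w].
In Python, from station import ctrl gives the robot as it stands.
- The arm moves only by the tool jog_arm, never from a script. Its argument "steps" is a list of rows, each an object with "translation": the shift along the tool's x, y, z in mm, a list of three; "rot": the turn, a rotation vector about the tool's x, y, z in rad, a list of three; "fingers": the closure, from 0 (fully open) to 1 (shut). A call has 1 to 5 rows; each row is the pose to reach, as a shift and turn from the pose commanded when the call began, along the tool's axes at that moment; what a row does not reach only later rows make up. A row lasts 1/12 s, in which the tool goes at most 41.7 mm and 7.16 degrees, less where a joint would pass 70% of its speed; a pose out of reach is approached as far as the arm can. A call with a gripper value outside its range is refused whole. The fingers move at their own pace and stop on an object; the grip force is fixed at half the most. Time passes only in rows, so rows that repeat a pose let the fingers close. It gives the time, the measured TCP pose, the force, the opening and the grip force at its end, in the units of the state.
- ctrl.state(): the state, without advancing time (a new reading comes with each control period).
- ctrl.camera(name): name is "scene" or "top"; returns the picture (400x640x3 uint8, red, green, blue); there is no depth.
- ctrl.get_calibration(name): a dict with "mtx" (3x3 intrinsics, pixels), "position" and "attitude" of the camera in the world. Camera axes: x right, y down, z forward; pixel columns grow to the right and rows downward; lengths in mm; the calibration is good to about 2 mm. A picture is of the moment at which its call begins. get_calibration takes no time and is no camera call.
- ctrl.hand_in(): hands the job in; it is judged then, once.
Trained networks look in the newest picture that a camera, given by its name, has taken for a name from the list of things; names that differ only in an ending like _2 or _b are one class to them, and where a whole thing is asked for, a point or a joint stands for the part that bears it (a point fixed in the world has none). Each returns a list of dicts, best first, with "confidence" (0 to 1); they miss things now and then, are a little off and sometimes report something else, mostly with a low value. They report only what shows in the picture. A call takes as long as a camera call. They do not tell look-alikes from the thing itself.
- ctrl.outline_of(query, camera): "region" (400x640 bool, what is visible of it) and "bbox" ([left, top, width, height] in pixels, round what is visible of it).
- ctrl.landmark_of(query, camera): "location" ([column, row] in pixels: a listed point, or the origin of a listed thing).
The state is a dict: "time_s": time; "joint_positions": joint angles; "qd": joint speeds; "joint_torque": joint torques, N m; "tool_pos": TCP position; "tool_rot": TCP orientation; "ft_force": force on the tool from outside, world axes, zero at the start; "wrist_torque": the same for the moment, N m; "opening": finger opening in mm; "grip_force": force on a finger pad.
Only numpy, scipy, OpenCV 4.12 (cv2) and the standard library are available. Lean on these libraries where they do the work, as an engineer would, in place of code of your own. Each camera call takes 0.05 s, during which the arm holds its last target. There are 200 camera calls.

### The job

Stand every steel vessel in a well of the carrier, lay the slotted retaining bar flat on both end posts with the T-bolt up through its slot, and swing the torque wrench case's lid back until it stays open. Put the wrench's socket on the bolt's brass square and turn it clockwise from above until it breaks over with a click, then stop at once so as not to overtighten. Lay the wrench back in its case as it lay before, leave the lid open, and leave the beaker and tape alone.

Things in the scene. Friction and masses are not known exactly. Their poses are not given: they have to be found in the camera images.
- carrier: Vessel carrier for a tumbling oven: grey metal base 84 x 366 x 8 mm, fixed. Origin: centre of its underside on the worktop; y along the row of four wells (open-topped, 47 x 47 mm, walls up to 32 mm above the worktop), z up. A post at each end (y 147 to 183 mm either side) seats the bar; a round grey pillar in the middle (36 mm across, top at 72 mm) carries the T-bolt.
- bar_seat (a point): Where the bar's origin lies when it is seated on both posts: middle of the carrier, 72 mm above the worktop; axes as the carrier's. The posts' seats are at z = 76 mm, between cheeks 52 mm apart across x and end stops 350 mm apart along y; cheeks and stops end 85 mm above the worktop.
- well_0 (a point): Centre of a well's floor, 8 mm above the worktop, at y = -124 mm of the carrier. Any vessel may stand in any well, one to a well.
- well_1 (a point): The same for the well at y = -74 mm.
- well_2 (a point): The same for the well at y = +74 mm.
- well_3 (a point): The same for the well at y = +124 mm.
- clamp_bolt (a joint): Angle of the T-bolt, rad; grows clockwise seen from above; starts within 0.08 of 0, where its dark cross-piece (48 x 12 x 8 mm, underside 92 mm above the worktop) fits through the bar's slot. Turns easily at first (0.1 N m), then ever more stiffly (0.7 N m at 1.0 rad, where it locks the bar down); stays where it is left; overtightened above 1.35.
- bolt_top (a point): Top centre of the T-bolt's brass square, 117 mm above the worktop; turns with the bolt, its x and y axes square to the flats. 20 mm across flats from 100 to 110 mm above the worktop, tapering to 11 mm at the top. At bolt angle 0 the axes are the carrier's.
- bar: Retaining bar, loose aluminium flat 340 x 48 x 14 mm, 0.42 kg, on four black rubber pads 4 mm high (top at 18 mm). Origin: middle, underside of the pads; y along its length, z up. Slot in the middle, 60 mm along y, 28 mm wide. Grip it across its 48 mm width in the middle. Either end may go on either post.
- vessel_a: Steel pressure vessel with a blue band and a pale cap, loose: 42 mm in diameter, knurled cap from 40 to 58 mm above its foot, brass button on top, 62 mm high in all, bottom-heavy, 0.24 kg. Origin: centre of its foot; z up. None when it is not there.
- vessel_b: Pressure vessel like vessel_a. None when it is not there.
- vessel_c: Pressure vessel like vessel_a. None when it is not there.
- vessel_d: Pressure vessel like vessel_a. None when it is not there.
- case: Dark clamshell case of the wrench, 112 x 250 mm, 58 mm high when shut, fixed. Origin: centre of its underside; x points from the front (orange tab) to the hinge side, y along its length. Lower shell 36 mm high, walls 4 mm, floor at 8 mm; the wrench lies along y on two foam rests, head to -y, with finger room round the middle of its handle.
- case_lid (a joint): Opening of the lid, rad; 0 = shut, stop at 1.95. Below about 1.35 rad it falls shut, beyond it falls open. 0.2 kg, no latch.
- lid_hinge (a point): Middle of the hinge line at the case's far edge, 36 mm above the worktop; the line runs along the case's y.
- lid_tab (a point): Point on the orange tab in the middle of the lid's front edge: 130 mm in front of the hinge line and 6 mm above it when shut. The tab is 16 mm wide along the case's y, 10 mm thick and sticks out 26 mm; the point is 18 mm out from the lid's edge. It can be pinched across its width from above and swung round the hinge line, turning between the fingers.
- wrench: Click torque wrench, loose, 221 mm long, 0.36 kg. Origin: underside of the middle of the handle, where to grip it; x points to its head, z up. Handle 26 mm wide along y, 24 mm high, from x = -75 to +50 mm, then a steel neck 18 mm wide; drive axis at x = +120 mm.
- socket_mouth (a point): Centre of the opening of the wrench's square socket, on the drive axis in the plane of the handle's underside; z up. Socket 24 mm square inside, sides parallel to the wrench's x and y, 16 mm deep, open below, 36 mm square outside. Fully on the bolt this point is 16 mm below bolt_top.
- wrench_click (a joint): Break-over of the wrench, rad, 0 to a stop at 0.14. It is rigid up to 0.70 N m (5.8 N at the middle of the handle, reached at a bolt angle near 1.0 rad); then it clicks and turns up to 0.14 rad on at falling torque (0.4 N m) while the bolt stands still; pushed beyond the stop it drives the bolt further. Resets by itself when relieved. Clockwise only.
- wrench_rest (a point): Where the wrench's origin lies at home in the case, 20 mm above the worktop; axes as the case's.
- beaker: Glass beaker, 50 mm in diameter, 68 mm high, a bystander; origin: centre of its underside.
- tape: Roll of labelling tape, 62 mm in diameter, 19 mm high, lying flat, a bystander.
There are look-alikes about, which are no part of the job. Leave any orange or red look-alike of the vessel_a alone.

How it is judged (in metres and radians):
On the way, in this order (a step that is already met when the one before it is completed fails the run):
1. every vessel stands in a well and the bar lies flat on both posts over them, the T-bolt through its slot ((horizontal distance between vessel_a and well_0 below 0.009 m or horizontal distance between vessel_a and well_1 below 0.009 m or horizontal distance between vessel_a and well_2 below 0.009 m or horizontal distance between vessel_a and well_3 below 0.009 m) and height (world z) of each of vessel_a, vessel_b, vessel_c, vessel_d below 0.014 m and angle between each of vessel_a, vessel_b, vessel_c, vessel_d's own z axis and vertical below 0.1 rad and (horizontal distance between vessel_b and well_0 below 0.009 m or horizontal distance between vessel_b and well_1 below 0.009 m or horizontal distance between vessel_b and well_2 below 0.009 m or horizontal distance between vessel_b and well_3 below 0.009 m) and (horizontal distance between vessel_c and well_0 below 0.009 m or horizontal distance between vessel_c and well_1 below 0.009 m or horizontal distance between vessel_c and well_2 below 0.009 m or horizontal distance between vessel_c and well_3 below 0.009 m) and (horizontal distance between vessel_d and well_0 below 0.009 m or horizontal distance between vessel_d and well_1 below 0.009 m or horizontal distance between vessel_d and well_2 below 0.009 m or horizontal distance between vessel_d and well_3 below 0.009 m) and horizontal distance between bar and carrier below 0.009 m and z of bar in the frame of carrier below 0.075 m and angle between the y axis of bar and the y axis of carrier, either way round below 0.05 rad and angle between bar's own z axis and vertical below 0.04 rad and value of joint clamp_bolt below 0.5 rad), for 0.3 s.
2. the wrench, its socket on the bolt's square, breaks over with a click at its set torque (value of joint wrench_click above 0.04 rad and value of joint clamp_bolt above 0.8 rad and distance between socket_mouth and bolt_top below 0.022 m and horizontal distance between bar and carrier below 0.009 m and z of bar in the frame of carrier below 0.075 m and angle between the y axis of bar and the y axis of carrier, either way round below 0.05 rad and angle between bar's own z axis and vertical below 0.04 rad), for 0.05 s.
At the end, for the whole second after the job is handed in: Vessels upright in wells (9 mm); bar flat on both posts (9 mm, 3 mm in height, 0.05 rad); bolt between 0.8 and 1.35 rad; lid open past 1.7 rad; wrench level and still in its rests (15 mm across, 20 mm along, 8 mm high, 0.15 rad, head to -y); beaker within 40 mm, tape within 50 mm of their start ((horizontal distance between vessel_a and well_0 below 0.009 m or horizontal distance between vessel_a and well_1 below 0.009 m or horizontal distance between vessel_a and well_2 below 0.009 m or horizontal distance between vessel_a and well_3 below 0.009 m) and height (world z) of each of vessel_a, vessel_b, vessel_c, vessel_d below 0.014 m and angle between each of vessel_a, vessel_b, vessel_c, vessel_d's own z axis and vertical below 0.1 rad and (horizontal distance between vessel_b and well_0 below 0.009 m or horizontal distance between vessel_b and well_1 below 0.009 m or horizontal distance between vessel_b and well_2 below 0.009 m or horizontal distance between vessel_b and well_3 below 0.009 m) and (horizontal distance between vessel_c and well_0 below 0.009 m or horizontal distance between vessel_c and well_1 below 0.009 m or horizontal distance between vessel_c and well_2 below 0.009 m or horizontal distance between vessel_c and well_3 below 0.009 m) and (horizontal distance between vessel_d and well_0 below 0.009 m or horizontal distance between vessel_d and well_1 below 0.009 m or horizontal distance between vessel_d and well_2 below 0.009 m or horizontal distance between vessel_d and well_3 below 0.009 m) and horizontal distance between bar and carrier below 0.009 m and z of bar in the frame of carrier below 0.075 m and angle between the y axis of bar and the y axis of carrier, either way round below 0.05 rad and angle between bar's own z axis and vertical below 0.04 rad and value of joint clamp_bolt between 0.8 and 1.35 rad and value of joint case_lid above 1.7 rad and x of wrench in the frame of wrench_rest between -0.015 and 0.015 m and y of wrench in the frame of wrench_rest between -0.02 and 0.02 m and z of wrench in the frame of wrench_rest between -0.008 and 0.008 m and angle between wrench's own z axis and vertical below 0.12 rad and angle between the x axis of wrench and the y axis of case, either way round below 0.15 rad and y of socket_mouth in the frame of wrench_rest below -0.09 m and linear speed of each of wrench, bar below 0.02 m/s and angle between beaker's own z axis and vertical below 0.3 rad and distance of beaker from where it was at the start of the episode below 0.04 m and distance of tape from where it was at the start of the episode below 0.05 m); the robot touches nothing.
It fails at once if the bolt is overtightened: driven on past the click, beyond 1.35 rad (value of joint clamp_bolt above 1.35 rad).
It fails at once if the glass beaker is knocked over (angle between beaker's own z axis and vertical above 0.6 rad).
Of vessel_a, vessel_b, vessel_c, vessel_d only 2 to 4 are there at a start; the rules pass over those that are not, and their reading is None.
At some moment in a run one of vessel_a, vessel_b, vessel_c, vessel_d, bar may be knocked a few centimetres aside while the robot is not near it.
Once in a run the grip may slacken for a moment while it holds something.
It also fails if it takes over 200 s, if anything falls off the work surface, if the arm or the gripper's body presses on something with over 40 N, if the wrist force passes 120 N, or if a joint passes its speed limit or range.

## Working session

There is one attempt and no reset: what is moved stays moved. The work goes in short steps, Python scripts to look and compute and a tool call to move; the robot and the scene stay as the last step left them, time stands still between calls to the robot, and variables do not carry over. Pictures are saved under pics/ and viewed, at most 14 in all, crops included, and the job is handed in when it is done.

Besides the shell and the picture viewer there is one more tool, called after ">>>" as name([rows], argument=value, ...), one row to a line, values as JSON. jog_arm: Moves the arm, as the interface text tells. Its arguments: {"type":"object","properties":{"steps":{"type":"array","items":{"type":"object","properties":{"translation":{"type":"array","items":{"type":"number"}},"rot":{"type":"array","items":{"type":"number"}},"fingers":{"type":"number"}}}}},"required":["steps"]}

```bash
ls; mkdir -p pics; python3 - <<'E'
from station import ctrl
import cv2,numpy as np
for n in("scene","top"):
    im=ctrl.camera(n); cv2.imwrite(f"pics/{n}0.png",im[:,:,::-1]); c=ctrl.get_calibration(n); print(n,c)
print(ctrl.state())
E
```

```text
pics
scene {'mtx': array([[508.18611292,   0.        , 319.31221571],
       [  0.        , 508.18611292, 203.74146296],
       [  0.        ,   0.        ,   1.        ]]), 'position': array([-162.76835776, -690.14640409, 1312.0308196 ]), 'attitude': array([ 0.88279433, -0.35035683,  0.12003378, -0.28899163])}
top {'mtx': array([[375.4355012 ,   0.        , 318.42524025],
       [  0.        , 375.4355012 , 203.78518556],
       [  0.        ,   0.        ,   1.        ]]), 'position': array([ 266.65287228,  -28.43989137, 1100.75578565]), 'attitude': array([ 0.73751878, -0.66697863,  0.07337669, -0.07629818])}
{'time_s': 0.1, 'joint_positions': array([ 1.09052466e+00,  3.07489901e-01,  1.50752856e+00,  1.44183355e-05,
        1.32840096e+00, -7.34767407e-02]), 'qd': array([ 8.42636530e-04, -1.73793236e-03, -2.09259347e-03,  1.86170305e-03,
       -1.39794472e-03, -5.99894266e-05]), 'joint_torque': array([ 1.91757448e-03, -4.58524096e+01, -2.52607405e+01,  6.64553272e-05,
        5.45956354e-03,  4.46452662e-07]), 'tool_pos': array([227.21031457, 527.49081548, 209.68328904]), 'tool_rot': array([ 2.01999533e-01,  9.79385192e-01, -8.76685118e-04, -2.56404179e-04]), 'ft_force': array([ 0.77611428, -0.30327605,  0.54825554]), 'wrist_torque': array([ 0.01668737, -0.00088271,  0.00619871]), 'grip_force': 0.0, 'opening': 85.38963002406358}
```

View pics/scene0.png

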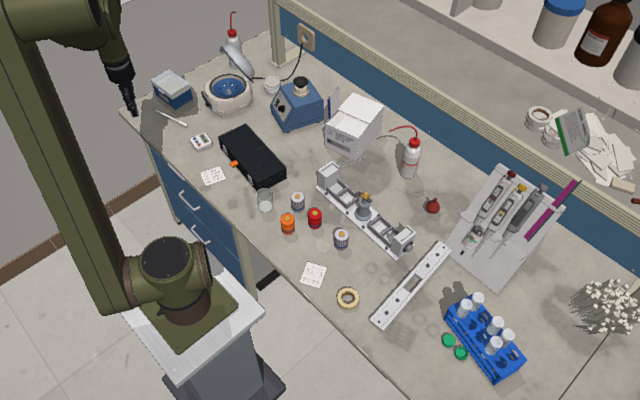

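View pics/top0.png

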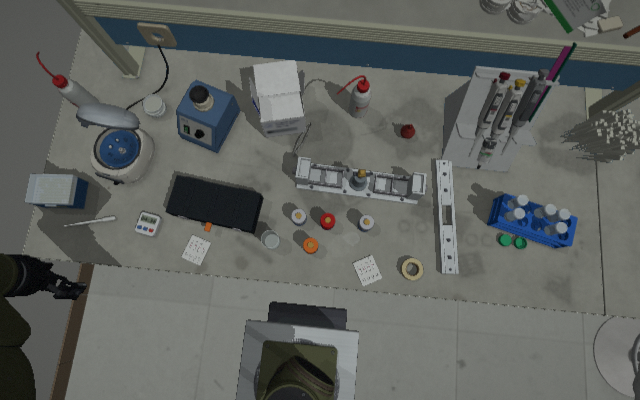

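Scene: the vessels with blue bands are at scene (298,201) and (341,238), top (298,216) and (367,222). The orange (288,222) and red (315,217) ones are look-alikes, as is the red bulb at (432,205). The case is at (252,155), beaker (265,200), carrier (365,208), bar (411,284) and tape (348,297).

```bash
cat > h.py <<'E'
from station import ctrl
import numpy as np, cv2
from scipy.spatial.transform import Rotation as R
from scipy.optimize import least_squares
C={n:ctrl.get_calibration(n) for n in("scene","top")}
def proj(n,P):
    c=C[n]; r=R.from_quat(c["attitude"]); q=r.inv().apply(np.atleast_2d(P)-c["position"]); q=q@c["mtx"].T; return q[:,:2]/q[:,2:]
def ray(n,uv):
    c=C[n]; d=np.linalg.solve(c["mtx"],[uv[0],uv[1],1.]); return c["position"],R.from_quat(c["attitude"]).apply(d)
def at_z(n,uv,z):
    p,d=ray(n,uv); return p+d*(z-p[2])/d[2]
def tri(uvs):  # dict name->uv
    f=lambda P: np.concatenate([proj(n,P)[0]-uv for n,uv in uvs.items()])
    s=least_squares(f,[500,0,50]); return s.x, np.abs(s.fun).max()
def pics():
    out={}
    for n in C: out[n]=ctrl.camera(n)
    return out
def marks(q,n): return [(np.round(d["location"],1).tolist(),round(d["confidence"],2)) for d in ctrl.landmark_of(q,n)]
def save(n,im,box=None,s=1):
    if box: x,y,w,h=box; im=im[y:y+h,x:x+w]
    cv2.imwrite(f"pics/{n}.png",cv2.resize(im[:,:,::-1],None,fx=s,fy=s,interpolation=cv2.INTER_CUBIC))
def tool(st=None):
    st=st or ctrl.state(); return np.array(st["tool_pos"]),R.from_quat(st["tool_rot"])
def to_tool(P, rot=None):
    """shift and rotvec in tool axes to reach world P (TCP), rot"""
    p,r=tool(); d=r.inv().apply(np.array(P)-p); w=(r.inv()*rot).as_rotvec() if rot is not None else np.zeros(3); return np.round(d,1),np.round(w,3)
def down(yaw):
    """tool down; yaw = world direction angle of tool y axis"""
    y=np.array([np.cos(yaw),np.sin(yaw),0]); z=np.array([0,0,-1.]); x=np.cross(y,z); return R.from_matrix(np.c_[x,y,z])
E
python3 - <<'E'
from h import *
for q in["carrier","bar_seat","well_0","well_1","well_2","well_3","bolt_top","bar","vessel_a","case","lid_hinge","lid_tab","beaker","tape"]:
    a=marks(q,"scene");b=marks(q,"top"); print(q,a,b)
    if a and b and q!="vessel_a":
        P,e=tri({"scene":a[0][0],"top":b[0][0]}); print("   ",P.round(1),round(e,2))
im=pics(); a=cv2.resize(im["scene"][170:270,240:380],None,fx=5,fy=5,interpolation=2); save("crop1",a)
print(ctrl.state()["time_s"])
E
```

```text
carrier [([367.8, 218.0], 0.61)] [([358.7, 182.5], 0.86)]
    [ 590.7 -130.9  -16.6] 1.56
bar_seat [([361.6, 201.5], 0.76), ([348.0, 201.5], 0.37)] [([359.8, 173.8], 0.92)]
    [ 580.2 -118.8   76.2] 1.94
well_0 [([339.6, 187.3], 0.88), ([379.6, 229.0], 0.78), ([389.9, 240.3], 0.67), ([347.6, 200.8], 0.58)] [([334.2, 179.2], 0.98), ([398.5, 186.5], 0.9), ([381.8, 185.4], 0.76), ([315.5, 175.6], 0.56), ([202.5, 227.6], 0.2)]
    [551.2 -48.3 104. ] 1.2
well_1 [([339.6, 187.3], 0.88), ([379.6, 229.0], 0.78), ([389.9, 240.3], 0.67), ([347.6, 200.8], 0.58)] [([334.2, 179.2], 0.98), ([398.5, 186.5], 0.9), ([381.8, 185.4], 0.76), ([315.5, 175.6], 0.56), ([202.5, 227.6], 0.2)]
    [551.2 -48.3 104. ] 1.2
well_2 [([339.6, 187.3], 0.88), ([379.6, 229.0], 0.78), ([389.9, 240.3], 0.67), ([347.6, 200.8], 0.58)] [([334.2, 179.2], 0.98), ([398.5, 186.5], 0.9), ([381.8, 185.4], 0.76), ([315.5, 175.6], 0.56), ([202.5, 227.6], 0.2)]
    [551.2 -48.3 104. ] 1.2
well_3 [([339.6, 187.3], 0.88), ([379.6, 229.0], 0.78), ([389.9, 240.3], 0.67), ([347.6, 200.8], 0.58)] [([334.2, 179.2], 0.98), ([398.5, 186.
[... 320 characters left out ...]
288.6, 227.3], 0.78), ([294.5, 204.3], 0.65), ([339.6, 243.7], 0.56), ([313.9, 223.0], 0.5)] [([309.0, 246.8], 0.66), ([328.2, 220.9], 0.49), ([365.0, 225.1], 0.48), ([298.0, 217.5], 0.47)]
case [([250.1, 165.4], 0.79)] [([217.1, 202.1], 0.88), ([203.4, 202.6], 0.72)]
    [478.3 305.1 -36.6] 2.72
lid_hinge [([265.5, 147.6], 0.74), ([361.7, 203.0], 0.25)] [([410.9, 269.5], 0.58)]
    [ 280.4 -145.   571.7] 23.46
lid_tab [([231.9, 166.4], 0.86)] [([206.3, 226.5], 0.72)]
    [398.  305.4  19.7] 0.47
beaker [([264.8, 207.1], 0.8), ([388.8, 240.2], 0.58)] [([274.8, 241.9], 0.6)]
    [373.  103.3  15.6] 0.84
tape [([347.6, 300.4], 0.65)] [([411.0, 271.8], 0.71)]
    [ 331.9 -297.1   11.2] 0.96
1.6
```

View pics/crop1.png

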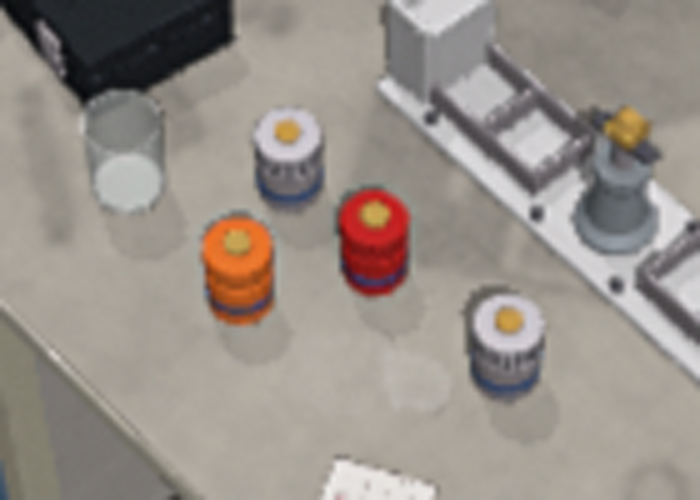

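Crop: two pale-capped vessels at crop (288,155) and (508,340). The orange (238,265) and red (374,240) ones are look-alikes with brass buttons too. No other pale caps show, so there are two vessels.

```bash
cat > fit.py <<'E'
from h import *
from scipy.optimize import minimize
from scipy.ndimage import gaussian_filter
def box(x0,x1,y0,y1,z0,z1): return np.array([[x,y,z] for x in(x0,x1) for y in(y0,y1) for z in(z0,z1)],float)
def cyl(r,z0,z1,x=0,y=0):
    t=np.linspace(0,2*np.pi,24,endpoint=False); return np.vstack([np.c_[x+r*np.cos(t),y+r*np.sin(t),0*t+z] for z in(z0,z1)])
M={"carrier":[box(-42,42,-183,183,0,8),box(-30,30,147,183,0,76),box(-30,30,-183,-147,0,76),cyl(18,0,72),box(-6,6,-24,24,92,100),box(-10,10,-10,10,100,112),
    box(-26,26,-150,-48,8,32),box(-26,26,48,150,8,32)],
 "bar":[box(-24,24,-170,170,4,18)],"case":[box(-56,56,-125,125,0,58)]}
def mask(n,parts,p,z=0):
    m=np.zeros((400,640),np.uint8); c,s=np.cos(p[2]),np.sin(p[2])
    for b in parts:
        w=np.c_[b[:,0]*c-b[:,1]*s+p[0],b[:,0]*s+b[:,1]*c+p[1],b[:,2]+z]
        h=cv2.convexHull(proj(n,w).astype(np.float32)); cv2.fillConvexPoly(m,np.round(h*16).astype(np.int32),255,cv2.LINE_AA,4)
    return m/255.
def fit(parts,regs,p0,z=0):
    G={n:gaussian_filter(r.astype(float),1.0) for n,r in regs.items()}
    f=lambda q:sum(((gaussian_filter(mask(n,parts,[q[0],q[1],q[2]/100],z),1.0)-g)**2).sum() for n,g in G.items())
    x=np.array([p0[0],p0[1],p0[2]*100])
    for s in(15,4):
        r=minimize(f,x,method="Nelder-Mead",options=dict(initial_simplex=np.vstack([x,x+[s,0,0],x+[0,s,0],x+[0,0,s]]),xatol=.05,fatol=.1)); x=r.x
    return np.array([x[0],x[1],x[2]/100]),r.fun
def fitq(q,p0,cams=("scene","top"),z=0):
    regs={}
    for n in cams:
        o=ctrl.outline_of(q,n)
        if o: regs[n]=o[0]["region"]
    return {k:fit(M[q],v,p0,z) for k,v in [("both",regs)]+[(n,{n:r}) for n,r in regs.items()]}
def brass(im,near,rad=8):
    hsv=cv2.cvtColor(im,cv2.COLOR_RGB2HSV).astype(int); m=(hsv[...,0]>12)&(hsv[...,0]<28)&(hsv[...,1]>110)&(hsv[...,2]>90)
    v,u=np.nonzero(m); k=np.hypot(u-near[0],v-near[1])<rad; return np.array([u[k].mean(),v[k].mean()]),k.sum()
E
python3 - <<'E'
from fit import *
im=pics()
for q,p0 in[("carrier",(575,-122,-.1)),("bar",(496,-388,0)),("case",(455,300,-.15))]:
    for k,v in fitq(q,p0).items(): print(q,k,v[0].round(3),round(v[1],1))
for nm,s,t,z in[("va",(297,196),(298,215),60),("vb",(341,234),(367,221),60),("bolt",(366,194),(361,172),108)]:
    a=brass(im["scene"],s);b=brass(im["top"],t); P,e=tri({"scene":a[0],"top":b[0]}); print(nm,a,b,P.round(1),round(e,2),at_z("scene",a[0],z).round(1),at_z("top",b[0],z).round(1))
E
```

```text
carrier both [ 5.81868e+02 -1.21973e+02 -4.10000e-02] 144.6
carrier scene [ 5.82903e+02 -1.20066e+02 -3.90000e-02] 46.3
carrier top [ 5.81190e+02 -1.23519e+02 -4.00000e-02] 80.2
bar both [ 506.69  -388.578    1.655] 346.3
bar scene [ 506.887 -387.244   -1.483] 148.7
bar top [ 506.466 -390.128    1.656] 169.1
case both [ 4.66723e+02  2.87336e+02 -1.25000e-01] 114.7
case scene [ 4.68471e+02  2.90025e+02 -1.32000e-01] 43.4
case top [ 4.65967e+02  2.86139e+02 -1.24000e-01] 54.1
va (array([296.84615385, 195.76923077]), np.int64(13)) (array([298., 215.]), np.int64(21)) [451.5  41.1  63.2] 0.1 [452.8  43.1  60. ] [452.3  41.2  60. ]
vb (array([341.11764706, 233.58823529]), np.int64(17)) (array([366.33333333, 221.52380952]), np.int64(21)) [ 452.3 -151.3   64. ] 0.02 [ 454.3 -149.6   60. ] [ 453.1 -151.8   60. ]
bolt (array([364.91489362, 195.31914894]), np.int64(47)) (array([362.25714286, 172.62857143]), np.int64(35)) [ 577.7 -124.3  111.4] 0.31 [ 578.7 -122.4  108. ] [ 579.5 -125.   108. ]
```

```bash
cat >> fit.py <<'E'
def wire(im,n,segs,s,box):
    x,y,w,h=box; o=cv2.resize(im[y:y+h,x:x+w],None,fx=s,fy=s,interpolation=cv2.INTER_CUBIC)
    for P,col in segs:
        q=(proj(n,P)+.5-[x,y])*s; cv2.polylines(o,[np.round(q*8).astype(np.int32)],True,col,1,cv2.LINE_AA,3)
    return o
def loc(p,L):
    L=np.atleast_2d(np.array(L,float)); c,s=np.cos(p[2]),np.sin(p[2]); return np.c_[L[:,0]*c-L[:,1]*s+p[0],L[:,0]*s+L[:,1]*c+p[1],L[:,2]]
def rect(p,hx,y0,y1,z): return loc(p,[[-hx,y0,z],[hx,y0,z],[hx,y1,z],[-hx,y1,z]])
def plan(way,start=None):
    """way: list of (xyz,yaw). prints the calls' shift and turn in tool axes"""
    if start is None: p,r=tool()
    else: p,r=np.array(start[0],float),down(start[1])
    for P,yaw in way:
        P=np.array(P,float); g=down(yaw); w=(r.inv()*g).as_rotvec(); k=int(max(np.ceil(np.linalg.norm(P-p)/185),np.ceil(np.linalg.norm(w)/.58),1))
        p0,r0=p,r
        for i in range(1,k+1):
            p1=p0+(P-p0)*i/k; r1=r0*R.from_rotvec(w*i/k)
            d=r.inv().apply(p1-p); v=(r.inv()*r1).as_rotvec(); print("t",d.round(1).tolist(),"r",v.round(3).tolist(),"rows>=",round(max(np.linalg.norm(d)/41.7,np.linalg.norm(v)/.125),1)); p,r=p1,r1
        print("  -> at",P.round(1),yaw)
E
python3 - <<'E'
from fit import *
print("tips",ctrl.tips_ahead)
im=pics(); p=(580.5,-123,-.04)
S=[(rect(p,42,-183,183,8),(255,0,0))]+[(rect(p,23.5,y-23.5,y+23.5,32),(0,255,0)) for y in(-124,-74,74,124)]+[(rect(p,26,a,b,85),(255,255,0)) for a,b in((147,183),(-183,-147))]
a=wire(im["scene"],"scene",S,5,(305,155,120,110)); b=wire(im["top"],"top",S,5,(285,145,150,62))
o=np.zeros((310+280,800,3),np.uint8); o[:310,:750]=b; a=cv2.resize(a,None,fx=.509,fy=.509); a=a[:280]; o[310:310+a.shape[0],:a.shape[1]]=a
save("car",o)
for k,v in fitq("bar",(505,-388,1.62)).items(): print(k,v[0].round(3),round(v[1],1))
plan([((452.5,42,150),0),((452.5,42,45),0)])
E
```

```text
tips 14.0
both [ 506.236 -388.659    1.658] 330.7
scene [ 507.361 -387.509    1.657] 201.1
top [ 503.823 -389.561    1.658] 112.5
t [-133.0, -119.1, 20.2] r [0.0, -0.0, 0.388] rows>= 4.3
t [-168.2, -60.0, 20.2] r [0.0, -0.0, 0.388] rows>= 4.3
t [-178.4, 8.1, 20.2] r [0.0, -0.0, 0.388] rows>= 4.3
  -> at [452.5  42.  150. ] 0
t [0.0, 0.0, 105.0] r [-0.0, 0.0, -0.0] rows>= 2.5
  -> at [452.5  42.   45. ] 0
```

View pics/car.png

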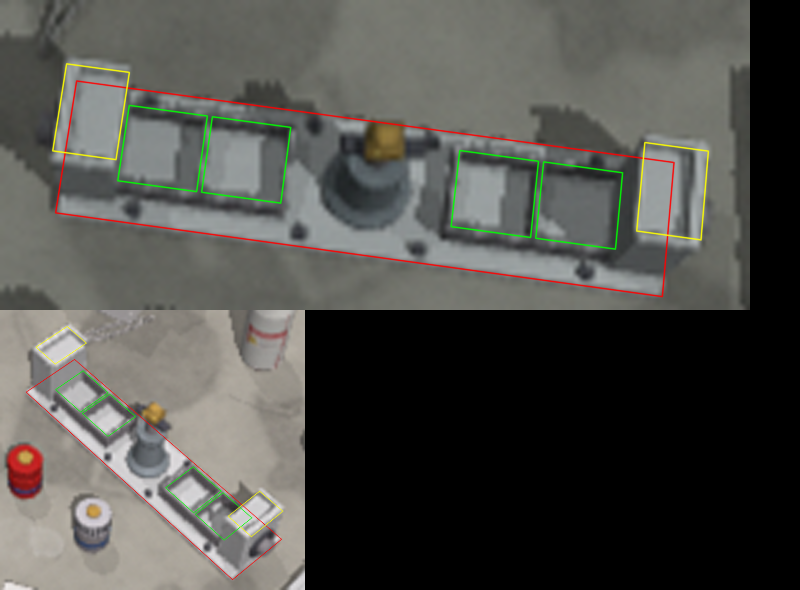

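The overlay fits the carrier's base, wells and posts within about 1 px in both cameras. Moving to the first vessel.

>>> jog_arm([
  {"translation":[-133,-119,20],"rot":[0,0,0.388],"fingers":0},
  {"translation":[-133,-119,20],"rot":[0,0,0.388],"fingers":0},
  {"translation":[-133,-119,20],"rot":[0,0,0.388],"fingers":0},
  {"translation":[-133,-119,20],"rot":[0,0,0.388],"fingers":0},
  {"translation":[-133,-119,20],"rot":[0,0,0.388],"fingers":0},
])

```text
time_s: 2.62
tool_pos: [303.0, 360.9, 189.7]
tool_rot: [0.388, 0.922, -0.002, 0.001]
ft_force: [-0.2, 0.4, 0.2]
opening: 85.3
grip_force: 0.0
```

>>> jog_arm([
  {"translation":[-168,-60,20],"rot":[0,0,0.388],"fingers":0},
  {"translation":[-168,-60,20],"rot":[0,0,0.388],"fingers":0},
  {"translation":[-168,-60,20],"rot":[0,0,0.388],"fingers":0},
  {"translation":[-168,-60,20],"rot":[0,0,0.388],"fingers":0},
  {"translation":[-168,-60,20],"rot":[0,0,0.388],"fingers":0},
])

```text
time_s: 3.03
tool_pos: [378.7, 199.8, 170.2]
tool_rot: [0.559, 0.829, -0.001, 0.001]
ft_force: [0.2, -0.7, -0.8]
opening: 85.1
grip_force: 0.0
```

>>> jog_arm([
  {"translation":[-178,8,20],"rot":[0,0,0.388],"fingers":0},
  {"translation":[-178,8,20],"rot":[0,0,0.388],"fingers":0},
  {"translation":[-178,8,20],"rot":[0,0,0.388],"fingers":0},
  {"translation":[-178,8,20],"rot":[0,0,0.388],"fingers":0},
  {"translation":[-178,8,20],"rot":[0,0,0.388],"fingers":0},
])

```text
time_s: 3.45
tool_pos: [454.9, 37.8, 150.4]
tool_rot: [0.709, 0.706, 0.0, 0.002]
ft_force: [0.8, 0.7, 0.4]
opening: 85.4
grip_force: 0.0
```

```bash
python3 - <<'E'
from fit import *
im=pics(); print(tool()[0], ctrl.state()["tool_rot"])
a=brass(im["scene"],(297,196)); b=brass(im["top"],(298,215)); print(a,b)
print(at_z("scene",a[0],61),at_z("top",b[0],61))
save("g1",im["scene"],(220,100,160,120),4)
print(to_tool((452.5,42,100),down(0)))
E
```

```text
[453.60004234  40.0127682  150.35149406] [7.08724490e-01 7.05485272e-01 6.66742708e-06 3.57215093e-04]
(array([296.84615385, 195.76923077]), np.int64(13)) (array([nan, nan]), np.int64(0))
[452.27457236  42.56043611  61.        ] [nan nan nan]
(array([ 2. , -1.1, 50.3]), array([ 0.001,  0.   , -0.005]))fit.py:31: RuntimeWarning: Mean of empty slice.
  v,u=np.nonzero(m); k=np.hypot(u-near[0],v-near[1])<rad; return np.array([u[k].mean(),v[k].mean()]),k.sum()
  ret = ret.dtype.type(ret / rcount)
```

View pics/g1.png

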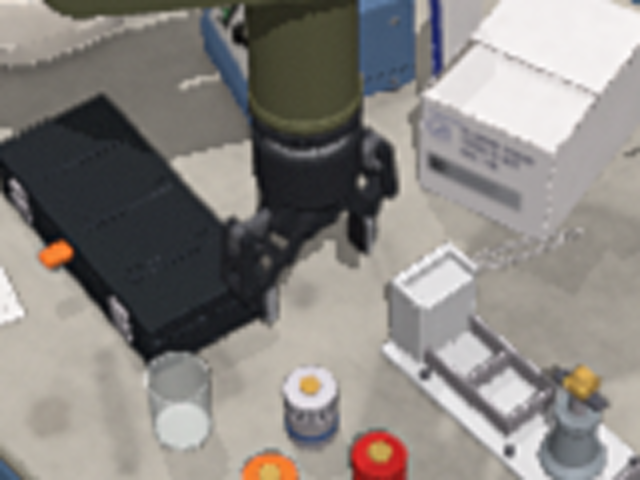

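The open gripper hangs above the pale-capped vessel at crop (310,405), with its fingers spanning x. Descending, closing and lifting.

>>> jog_arm([
  {"translation":[0,0,40],"fingers":0},
  {"translation":[0,0,75],"fingers":0},
  {"translation":[0,0,104],"fingers":0},
  {"translation":[0,0,104],"fingers":0},
  {"translation":[0,0,104],"fingers":0},
])

```text
$.steps[0]: bad value
```

>>> jog_arm([
  {"translation":[0,0,0],"fingers":1},
  {"translation":[0,0,0],"fingers":1},
  {"translation":[0,0,0],"fingers":1},
  {"translation":[0,0,0],"fingers":1},
  {"translation":[0,0,0],"fingers":1},
])

```text
$.steps[0]: bad value
```

>>> jog_arm([
  {"translation":[0,0,0],"fingers":1},
  {"translation":[0,0,0],"fingers":1},
  {"translation":[0,0,0],"fingers":1},
  {"translation":[0,0,0],"fingers":1},
  {"translation":[0,0,0],"fingers":1},
])

```text
$.steps[0]: bad value
```

>>> jog_arm([
  {"translation":[0,0,40],"rot":[0,0,0],"fingers":0},
  {"translation":[0,0,75],"rot":[0,0,0],"fingers":0},
  {"translation":[0,0,104],"rot":[0,0,0],"fingers":0},
  {"translation":[0,0,104],"rot":[0,0,0],"fingers":0},
  {"translation":[0,0,104],"rot":[0,0,0],"fingers":0},
])

```text
time_s: 3.97
tool_pos: [450.3, 43.4, 45.8]
tool_rot: [0.707, 0.707, -0.001, -0.002]
ft_force: [0.2, -0.2, -0.9]
opening: 85.4
grip_force: 0.0
```

>>> jog_arm([
  {"translation":[0,0,0],"rot":[0,0,0],"fingers":1},
  {"translation":[0,0,0],"rot":[0,0,0],"fingers":1},
  {"translation":[0,0,0],"rot":[0,0,0],"fingers":1},
  {"translation":[0,0,0],"rot":[0,0,0],"fingers":1},
  {"translation":[0,0,0],"rot":[0,0,0],"fingers":1},
])

```text
time_s: 4.38
tool_pos: [453.0, 42.6, 47.6]
tool_rot: [0.707, 0.707, 0.001, 0.001]
ft_force: [0.7, 0.1, 0.1]
opening: 25.4
grip_force: 0.0
```

>>> jog_arm([
  {"translation":[0,0,0],"rot":[0,0,0],"fingers":1},
  {"translation":[0,0,0],"rot":[0,0,0],"fingers":1},
  {"translation":[0,0,0],"rot":[0,0,0],"fingers":1},
  {"translation":[0,0,0],"rot":[0,0,0],"fingers":1},
  {"translation":[0,0,0],"rot":[0,0,0],"fingers":1},
])

```text
time_s: 4.8
tool_pos: [452.1, 42.4, 46.4]
tool_rot: [0.707, 0.707, -0.0, -0.0]
ft_force: [0.2, -0.2, -0.5]
opening: -0.2
grip_force: 0.0
```

```bash
python3 - <<'E'
from fit import *
im=pics(); p=tool()[0]; print(p,ctrl.state()["opening"])
for n in C: print(n,proj(n,p), marks("vessel_a",n))
a=cv2.resize(im["scene"][120:270,220:420],None,fx=3,fy=3,interpolation=2); b=cv2.resize(im["top"][160:280,240:440],None,fx=3,fy=3,interpolation=2)
save("g2",np.vstack([a[:300],b[:300]]))
E
```

```text
[452.15556465  42.47184834  46.41378509] -0.09664945774699837
scene [[296.95894185 198.64539989]] [([340.8, 242.3], 0.77), ([311.1, 224.0], 0.72), ([296.6, 205.8], 0.71), ([289.0, 225.0], 0.6)]
top [[297.77091225 215.86147043]] [([367.4, 225.6], 0.53), ([327.8, 220.7], 0.48), ([310.0, 247.7], 0.38)]
```

View pics/g2.png

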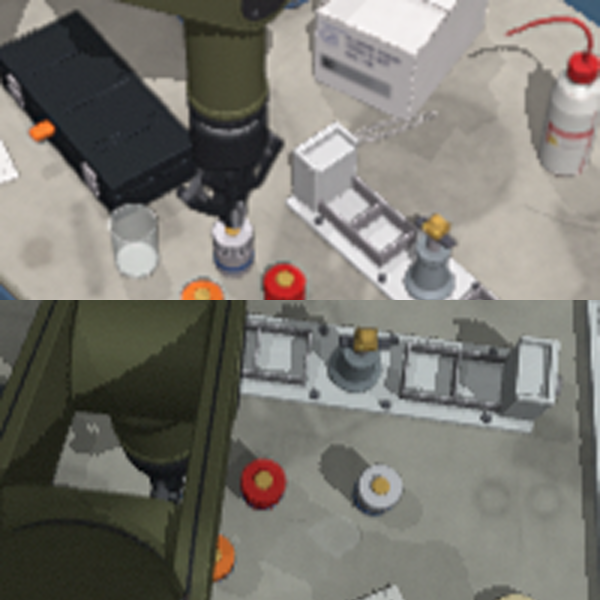

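```bash
python3 - <<'E'
from fit import *
im=ctrl.camera("scene"); a=brass(im,(297,198)); print(a,at_z("scene",a[0],61))
print(brass(im,(341,234)))
o=[d for d in ctrl.outline_of("vessel_a","scene")]
for d in o: print(d["bbox"],d["confidence"])
save("g3",im,(265,150,70,70),8)
E
```

```text
(array([296.5, 196.5]), np.int64(6)) [449.59149467  41.17679378  61.        ]
(array([341.11764706, 233.58823529]), np.int64(17))
[306.3, 208.5, 15.0, 23.2] 0.74
[282.5, 210.0, 14.7, 26.2] 0.58
[292.0, 193.5, 13.4, 18.3] 0.57
[333.1, 229.4, 14.2, 21.3] 0.53
```

View pics/g3.png

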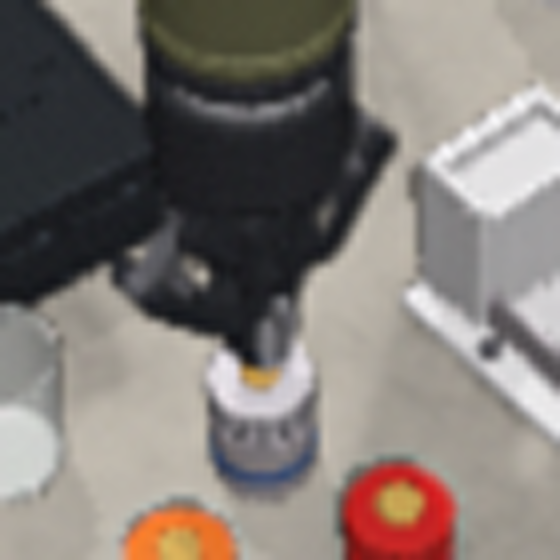

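```bash
python3 - <<'E'
from fit import *
print("g1 mid tips", proj("scene",[[453.3,41,z] for z in(149,165,180)]), "tips open", proj("scene",[[453.3+d,41,149] for d in(-45,45)]))
print("now", proj("scene",[[452,42.4,z] for z in(32,46,62)]))
im=ctrl.camera("top"); save("g4",im,(270,190,70,50),9)
E
```

```text
g1 mid tips [[296.67986254 177.81747798]
 [296.53581651 174.34853102]
 [296.39849443 171.04151158]] tips open [[285.20870608 185.95779471]
 [307.86967736 169.87681069]]
now [[297.0564468  201.45004509]
 [296.94069549 198.76594019]
 [296.80637835 195.65132051]]
```

View pics/g4.png

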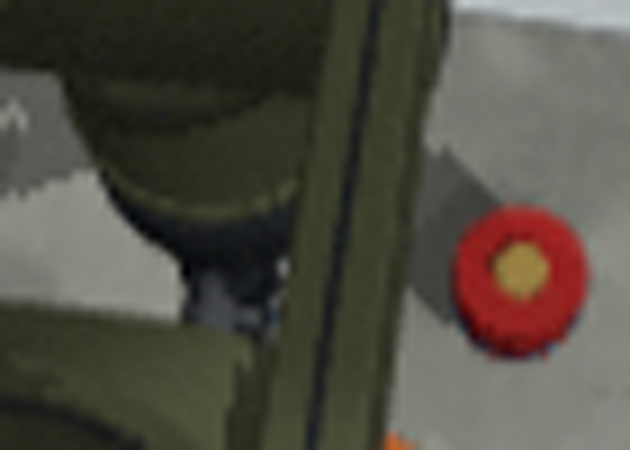

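The closed fingertips cover the upper half of the button at crop (258,375), so they hover on the cap although tool_pos gives tips at 32 mm. I'll test the height against the bare table.

>>> jog_arm([
  {"translation":[0,0,-40],"rot":[0,0,0],"fingers":1},
  {"translation":[0,0,-60],"rot":[0,0,0],"fingers":1},
  {"translation":[35,25,-60],"rot":[0,0,0],"fingers":1},
  {"translation":[68,48,-60],"rot":[0,0,0],"fingers":1},
  {"translation":[68,48,-60],"rot":[0,0,0],"fingers":1},
])

```text
time_s: 5.57
tool_pos: [507.0, 115.3, 108.2]
tool_rot: [0.707, 0.708, 0.005, 0.002]
ft_force: [1.0, -0.1, 0.0]
opening: -0.1
grip_force: 0.0
```

>>> jog_arm([
  {"translation":[0,0,30],"rot":[0,0,0],"fingers":1},
  {"translation":[0,0,60],"rot":[0,0,0],"fingers":1},
  {"translation":[0,0,78],"rot":[0,0,0],"fingers":1},
  {"translation":[0,0,84],"rot":[0,0,0],"fingers":1},
  {"translation":[0,0,84],"rot":[0,0,0],"fingers":1},
])

```text
time_s: 5.98
tool_pos: [498.5, 110.2, 20.9]
tool_rot: [0.707, 0.707, -0.002, -0.001]
ft_force: [0.6, -0.1, -0.1]
opening: -0.2
grip_force: 0.0
```

>>> jog_arm([
  {"translation":[0,0,1],"rot":[0,0,0],"fingers":1},
  {"translation":[0,0,2],"rot":[0,0,0],"fingers":1},
  {"translation":[0,0,3],"rot":[0,0,0],"fingers":1},
  {"translation":[0,0,4],"rot":[0,0,0],"fingers":1},
  {"translation":[0,0,5],"rot":[0,0,0],"fingers":1},
])

```text
time_s: 6.4
tool_pos: [500.9, 110.5, 18.3]
tool_rot: [0.707, 0.707, 0.001, 0.001]
ft_force: [-0.6, 0.2, 0.2]
opening: -0.3
grip_force: 0.0
```

```bash
python3 - <<'E'
from fit import *
im=ctrl.camera("scene"); print(tool()[0],ctrl.state()["ft_force"], proj("scene",tool()[0]+[0,0,-14]))
u,v=proj("scene",tool()[0]+[0,0,-14])[0].astype(int)
save("g5",im,(u-35,v-40,70,60),8); print(u-35,v-40)
E
```

```text
[500.55705446 110.49263943  17.96062608] [-0.3855955  -0.7864564   0.38078055] [[294.39571147 186.31330037]]
259 146
```

View pics/g5.png

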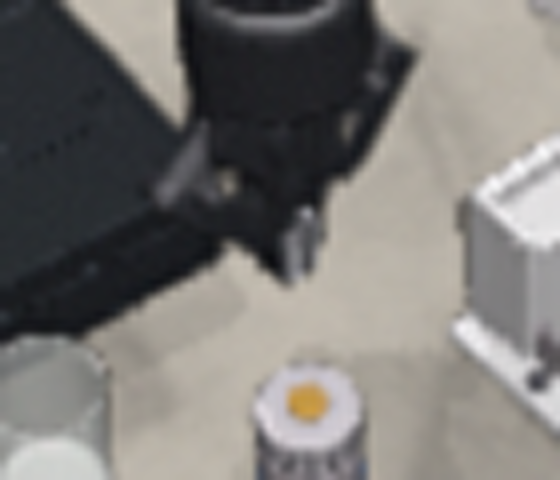

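The tip shows at about (296,181) against (294.4,186.3) predicted. The gripper really is about 25 mm higher than reported, so I go on down carefully to contact.

>>> jog_arm([
  {"translation":[0,0,4],"rot":[0,0,0],"fingers":1},
  {"translation":[0,0,8],"rot":[0,0,0],"fingers":1},
  {"translation":[0,0,10],"rot":[0,0,0],"fingers":1},
  {"translation":[0,0,12],"rot":[0,0,0],"fingers":1},
  {"translation":[0,0,12],"rot":[0,0,0],"fingers":1},
])

```text
time_s: 6.87
tool_pos: [499.7, 110.4, 4.9]
tool_rot: [0.707, 0.707, -0.0, -0.0]
ft_force: [-0.8, 0.2, -0.3]
opening: 0.1
grip_force: 0.0
```

>>> jog_arm([
  {"translation":[0,0,1],"rot":[0,0,0],"fingers":1},
  {"translation":[0,0,2],"rot":[0,0,0],"fingers":1},
  {"translation":[0,0,3],"rot":[0,0,0],"fingers":1},
  {"translation":[0,0,4],"rot":[0,0,0],"fingers":1},
  {"translation":[0,0,4],"rot":[0,0,0],"fingers":1},
])

```text
time_s: 7.28
tool_pos: [500.1, 110.5, 1.4]
tool_rot: [0.707, 0.707, -0.0, -0.0]
ft_force: [0.0, 0.2, 0.3]
opening: 0.2
grip_force: 0.0
```

>>> jog_arm([
  {"translation":[0,0,1],"rot":[0,0,0],"fingers":1},
  {"translation":[0,0,2],"rot":[0,0,0],"fingers":1},
  {"translation":[0,0,3],"rot":[0,0,0],"fingers":1},
  {"translation":[0,0,3],"rot":[0,0,0],"fingers":1},
  {"translation":[0,0,3],"rot":[0,0,0],"fingers":1},
])

```text
time_s: 7.7
tool_pos: [500.1, 110.5, -1.6]
tool_rot: [0.707, 0.707, -0.0, -0.0]
ft_force: [0.3, 0.1, 0.5]
opening: 0.2
grip_force: 0.0
```

>>> jog_arm([
  {"translation":[0,0,1],"rot":[0,0,0],"fingers":1},
  {"translation":[0,0,2],"rot":[0,0,0],"fingers":1},
  {"translation":[0,0,3],"rot":[0,0,0],"fingers":1},
  {"translation":[0,0,4],"rot":[0,0,0],"fingers":1},
  {"translation":[0,0,4],"rot":[0,0,0],"fingers":1},
])

```text
time_s: 8.12
tool_pos: [500.0, 110.5, -5.7]
tool_rot: [0.707, 0.707, -0.0, -0.0]
ft_force: [-0.3, -0.7, 0.8]
opening: -0.0
grip_force: 0.0
```

>>> jog_arm([
  {"translation":[0,0,1],"rot":[0,0,0],"fingers":1},
  {"translation":[0,0,2],"rot":[0,0,0],"fingers":1},
  {"translation":[0,0,2],"rot":[0,0,0],"fingers":1},
])

```text
time_s: 8.37
tool_pos: [500.0, 110.5, -7.7]
tool_rot: [0.707, 0.707, -0.0, -0.0]
ft_force: [-0.3, 0.3, -0.2]
opening: 0.1
grip_force: 0.0
```

>>> jog_arm([
  {"translation":[0,0,1],"rot":[0,0,0],"fingers":1},
  {"translation":[0,0,1.5],"rot":[0,0,0],"fingers":1},
  {"translation":[0,0,1.5],"rot":[0,0,0],"fingers":1},
])

```text
time_s: 8.62
tool_pos: [500.1, 110.5, -9.1]
tool_rot: [0.707, 0.707, -0.0, -0.0]
ft_force: [-0.3, -0.9, -0.1]
opening: 0.2
grip_force: 0.0
```

>>> jog_arm([
  {"translation":[0,0,1],"rot":[0,0,0],"fingers":1},
  {"translation":[0,0,2],"rot":[0,0,0],"fingers":1},
  {"translation":[0,0,2],"rot":[0,0,0],"fingers":1},
])

```text
time_s: 8.87
tool_pos: [500.1, 110.5, -11.2]
tool_rot: [0.707, 0.707, -0.0, -0.0]
ft_force: [0.0, 0.5, -0.6]
opening: -0.0
grip_force: 0.0
```

>>> jog_arm([
  {"translation":[0,0,1],"rot":[0,0,0],"fingers":1},
  {"translation":[0,0,1.5],"rot":[0,0,0],"fingers":1},
  {"translation":[0,0,1.5],"rot":[0,0,0],"fingers":1},
])

```text
time_s: 9.12
tool_pos: [500.1, 110.5, -12.6]
tool_rot: [0.707, 0.707, -0.0, -0.0]
ft_force: [-0.0, -0.2, 0.9]
opening: -0.1
grip_force: 0.0
```

>>> jog_arm([
  {"translation":[0,0,1],"rot":[0,0,0],"fingers":1},
  {"translation":[0,0,1.5],"rot":[0,0,0],"fingers":1},
  {"translation":[0,0,1.5],"rot":[0,0,0],"fingers":1},
])

```text
time_s: 9.37
tool_pos: [500.1, 110.5, -14.1]
tool_rot: [0.707, 0.707, -0.0, -0.0]
ft_force: [0.4, 0.5, 0.3]
opening: 0.2
grip_force: 0.0
```

>>> jog_arm([
  {"translation":[0,0,1],"rot":[0,0,0],"fingers":1},
  {"translation":[0,0,1.5],"rot":[0,0,0],"fingers":1},
  {"translation":[0,0,1.5],"rot":[0,0,0],"fingers":1},
])

```text
time_s: 9.62
tool_pos: [500.1, 110.5, -15.6]
tool_rot: [0.707, 0.707, -0.0, -0.0]
ft_force: [0.5, -0.2, 0.6]
opening: 0.1
grip_force: 0.0
```

>>> jog_arm([
  {"translation":[0,0,1],"rot":[0,0,0],"fingers":1},
  {"translation":[0,0,1.5],"rot":[0,0,0],"fingers":1},
  {"translation":[0,0,1.5],"rot":[0,0,0],"fingers":1},
])

```text
time_s: 9.87
tool_pos: [500.1, 110.5, -17.1]
tool_rot: [0.707, 0.707, -0.0, -0.0]
ft_force: [0.3, -0.2, 1.2]
opening: -0.1
grip_force: 0.0
```

>>> jog_arm([
  {"translation":[0,0,1],"rot":[0,0,0],"fingers":1},
  {"translation":[0,0,1.5],"rot":[0,0,0],"fingers":1},
  {"translation":[0,0,1.5],"rot":[0,0,0],"fingers":1},
])

```text
time_s: 10.12
tool_pos: [500.2, 110.5, -18.6]
tool_rot: [0.707, 0.707, -0.0, -0.0]
ft_force: [0.3, -0.1, -1.1]
opening: 0.2
grip_force: 0.0
```

>>> jog_arm([
  {"translation":[0,0,1],"rot":[0,0,0],"fingers":1},
  {"translation":[0,0,1.5],"rot":[0,0,0],"fingers":1},
  {"translation":[0,0,1.5],"rot":[0,0,0],"fingers":1},
])

```text
time_s: 10.37
tool_pos: [500.1, 110.5, -20.1]
tool_rot: [0.707, 0.707, -0.0, -0.0]
ft_force: [0.3, -0.1, -0.0]
opening: 0.1
grip_force: 0.0
```

```bash
python3 - <<'E'
from fit import *
s=ctrl.camera("scene"); t=ctrl.camera("top"); print(tool()[0],ctrl.state()["ft_force"],ctrl.state()["joint_positions"])
P=[500.1,110.5,0]
o=[]
for n,im in(("scene",s),("top",t)):
    uv=proj(n,P)[0]; print(n,uv); u,v=uv.astype(int); 
    c=cv2.resize(im[v-30:v+20,u-40:u+40],None,fx=7,fy=7,interpolation=2); q=((uv-[u-40,v-30]+.5)*7).astype(int); cv2.drawMarker(c,tuple(map(int,q)),(255,0,0),0,15,1); o.append(c[:300]); print(u-40,v-30)
save("g6",np.vstack(o))
E
```

```text
[500.16877078 110.46905876 -20.02594335] [-0.49307806 -1.04193871  0.48280516] [ 1.34895563e-01  5.10672824e-01  1.90593804e+00 -2.38346229e-06
  7.25042177e-01  1.34918784e-01]
scene [294.32665511 187.13551767]
254 157
top [277.74835496 200.74256453]
237 170
```

View pics/g6.png

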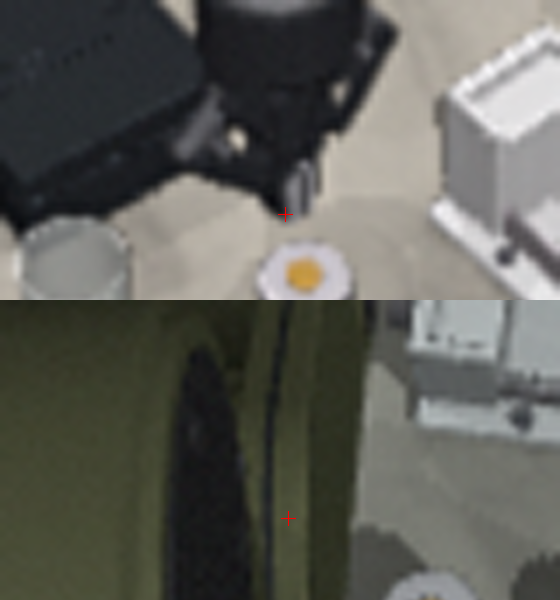

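The fingertips now show at about (295,187), where z = 0 is predicted, so the table is very near and the height reading is about 34 mm low.

>>> jog_arm([
  {"translation":[0,0,0.7],"rot":[0,0,0],"fingers":1},
  {"translation":[0,0,1.3],"rot":[0,0,0],"fingers":1},
  {"translation":[0,0,1.3],"rot":[0,0,0],"fingers":1},
])

```text
time_s: 10.72
tool_pos: [500.3, 110.5, -20.7]
tool_rot: [0.707, 0.707, 0.0, 0.0]
ft_force: [-1.3, 0.1, 5.6]
opening: -0.0
grip_force: 2.8
```

>>> jog_arm([
  {"translation":[0,0,0.7],"rot":[0,0,0],"fingers":1},
  {"translation":[0,0,1.3],"rot":[0,0,0],"fingers":1},
  {"translation":[0,0,1.3],"rot":[0,0,0],"fingers":1},
])

```text
time_s: 10.97
tool_pos: [500.4, 110.5, -20.8]
tool_rot: [0.707, 0.707, 0.0, 0.0]
ft_force: [-3.9, -0.3, 17.3]
opening: -0.2
grip_force: 8.7
```

>>> jog_arm([
  {"translation":[0,0,0.7],"rot":[0,0,0],"fingers":1},
  {"translation":[0,0,1.3],"rot":[0,0,0],"fingers":1},
  {"translation":[0,0,1.3],"rot":[0,0,0],"fingers":1},
])

```text
time_s: 11.22
tool_pos: [500.4, 110.5, -20.9]
tool_rot: [0.707, 0.707, 0.001, 0.001]
ft_force: [-5.1, 0.0, 29.2]
opening: 0.0
grip_force: 14.7
```

Contact is at a reported TCP z of -20.6, where it should be +14. The true height is reported + 34.5 mm, and I apply that everywhere from here on. Back to vessel a.

>>> jog_arm([
  {"translation":[0,0,-40],"rot":[0,0,0],"fingers":0},
  {"translation":[0,0,-80],"rot":[0,0,0],"fingers":0},
  {"translation":[-34,-24,-104],"rot":[0,0,0],"fingers":0},
  {"translation":[-68,-48,-124],"rot":[0,0,0],"fingers":0},
  {"translation":[-68,-48,-124],"rot":[0,0,0],"fingers":0},
])

```text
time_s: 11.63
tool_pos: [449.8, 40.2, 102.4]
tool_rot: [0.707, 0.707, -0.0, 0.001]
ft_force: [-1.5, 0.4, -0.0]
opening: 60.6
grip_force: 0.0
```

>>> jog_arm([
  {"translation":[0,0,0],"rot":[0,0,0],"fingers":0},
  {"translation":[0,0,35],"rot":[0,0,0],"fingers":0},
  {"translation":[0,0,70],"rot":[0,0,0],"fingers":0},
  {"translation":[0,0,89],"rot":[0,0,0],"fingers":0},
  {"translation":[0,0,89],"rot":[0,0,0],"fingers":0},
])

```text
time_s: 12.05
tool_pos: [449.2, 43.0, 7.2]
tool_rot: [0.707, 0.707, -0.003, -0.003]
ft_force: [-1.1, 0.5, 0.1]
opening: 85.3
grip_force: 0.0
```

>>> jog_arm([
  {"translation":[0,0,0],"rot":[0,0,0],"fingers":0},
  {"translation":[0,0,0],"rot":[0,0,0],"fingers":1},
  {"translation":[0,0,0],"rot":[0,0,0],"fingers":1},
  {"translation":[0,0,0],"rot":[0,0,0],"fingers":1},
  {"translation":[0,0,0],"rot":[0,0,0],"fingers":1},
])

```text
time_s: 12.47
tool_pos: [452.7, 42.6, 12.4]
tool_rot: [0.707, 0.707, 0.001, 0.001]
ft_force: [-3.5, 0.2, 11.3]
opening: 40.5
grip_force: 59.6
```

>>> jog_arm([
  {"translation":[0,0,0],"rot":[0,0,0],"fingers":1},
  {"translation":[0,0,0],"rot":[0,0,0],"fingers":1},
  {"translation":[0,0,0],"rot":[0,0,0],"fingers":1},
])

```text
time_s: 12.72
tool_pos: [452.6, 42.6, 12.4]
tool_rot: [0.707, 0.707, 0.001, 0.001]
ft_force: [-2.2, 0.5, 6.9]
opening: 40.3
grip_force: 59.6
```

Gripped at 40.3 mm opening. Lifting and carrying it over well_2.

>>> jog_arm([
  {"translation":[0,0,-35],"rot":[0,0,0],"fingers":1},
  {"translation":[0,0,-70],"rot":[0,0,0],"fingers":1},
  {"translation":[0,0,-90],"rot":[0,0,0],"fingers":1},
  {"translation":[0,0,-90],"rot":[0,0,0],"fingers":1},
])

```text
time_s: 13.05
tool_pos: [455.9, 42.6, 105.6]
tool_rot: [0.707, 0.707, 0.004, 0.004]
ft_force: [1.8, -1.1, -2.8]
opening: 40.0
grip_force: 62.5
```

>>> jog_arm([
  {"translation":[-20,28,0],"rot":[0,0,0],"fingers":1},
  {"translation":[-43,61,0],"rot":[0,0,0],"fingers":1},
  {"translation":[-66,94,0],"rot":[0,0,0],"fingers":1},
  {"translation":[-91,131,0],"rot":[0,0,0],"fingers":1},
  {"translation":[-91,131,0],"rot":[0,0,0],"fingers":1},
])

```text
time_s: 13.47
tool_pos: [591.5, -53.3, 100.8]
tool_rot: [0.708, 0.706, 0.002, 0.005]
ft_force: [0.3, 0.4, -1.8]
opening: 40.4
grip_force: 62.5
```

>>> jog_arm([
  {"translation":[0,0,0],"rot":[0,0,0],"fingers":1},
  {"translation":[0,0,0],"rot":[0,0,0],"fingers":1},
  {"translation":[0,0,0],"rot":[0,0,0],"fingers":1},
])

```text
time_s: 13.72
tool_pos: [580.9, -47.8, 99.8]
tool_rot: [0.707, 0.707, -0.001, -0.002]
ft_force: [0.5, 0.8, -3.2]
opening: 40.0
grip_force: 62.5
```

```bash
python3 - <<'E'
from fit import *
im=ctrl.camera("scene"); p=tool()[0]; print(p,ctrl.state()["opening"])
T=p+[0,0,34.5]; uv=proj("scene",T+[0,0,15])[0]; print(uv)  # button ~ 15 above true TCP
print("well2 px",proj("scene",loc((580.5,-123,-.04),[[0,74,8]])))
try:
    a=brass(im,uv,9); print(a, at_z("scene",a[0],T[2]+15))
except Exception as e: print(e)
E
```

```text
[581.02752364 -47.66116746 100.16693543] 40.325475320175336
[348.39224513 171.8823456 ]
well2 px [[346.78706626 200.18888421]]
(array([349.11764706, 171.70588235]), np.int64(17)) [583.10189879 -48.65722002 149.66693543]
```

>>> jog_arm([
  {"translation":[0,0,25],"rot":[0,0,0],"fingers":1},
  {"translation":[0,0,45],"rot":[0,0,0],"fingers":1},
  {"translation":[0,0,52],"rot":[0,0,0],"fingers":1},
  {"translation":[0,0,52],"rot":[0,0,0],"fingers":1},
  {"translation":[0,0,52],"rot":[0,0,0],"fingers":1},
])

```text
time_s: 14.18
tool_pos: [582.5, -48.0, 49.1]
tool_rot: [0.707, 0.707, -0.0, -0.0]
ft_force: [0.3, 0.3, -2.7]
opening: 40.1
grip_force: 62.6
```

>>> jog_arm([
  {"translation":[0,0,0],"rot":[0,0,0],"fingers":1},
  {"translation":[0,0,0],"rot":[0,0,0],"fingers":1},
  {"translation":[0,0,2],"rot":[0,0,0],"fingers":1},
  {"translation":[0,0,5],"rot":[0,0,0],"fingers":1},
  {"translation":[0,0,5],"rot":[0,0,0],"fingers":1},
])

```text
time_s: 14.6
tool_pos: [583.3, -48.6, 44.1]
tool_rot: [0.707, 0.707, 0.0, 0.0]
ft_force: [-0.8, 0.5, -3.4]
opening: 40.4
grip_force: 62.6
```

>>> jog_arm([
  {"translation":[0,0,1],"rot":[0,0,0],"fingers":1},
  {"translation":[0,0,2],"rot":[0,0,0],"fingers":1},
  {"translation":[0,0,3],"rot":[0,0,0],"fingers":1},
  {"translation":[0,0,4],"rot":[0,0,0],"fingers":1},
  {"translation":[0,0,4],"rot":[0,0,0],"fingers":1},
])

```text
time_s: 15.02
tool_pos: [583.0, -48.5, 39.8]
tool_rot: [0.707, 0.707, -0.0, -0.0]
ft_force: [-0.4, 0.4, -3.1]
opening: 40.3
grip_force: 62.6
```

>>> jog_arm([
  {"translation":[0,0,3],"rot":[0,0,0],"fingers":1},
  {"translation":[0,0,6],"rot":[0,0,0],"fingers":1},
  {"translation":[0,0,9],"rot":[0,0,0],"fingers":1},
  {"translation":[0,0,12],"rot":[0,0,0],"fingers":1},
  {"translation":[0,0,12],"rot":[0,0,0],"fingers":1},
])

```text
time_s: 15.43
tool_pos: [582.6, -48.4, 27.3]
tool_rot: [0.707, 0.707, -0.0, -0.001]
ft_force: [-0.2, 0.1, -3.6]
opening: 40.1
grip_force: 62.6
```

>>> jog_arm([
  {"translation":[0,0,2],"rot":[0,0,0],"fingers":1},
  {"translation":[0,0,4],"rot":[0,0,0],"fingers":1},
  {"translation":[0,0,6],"rot":[0,0,0],"fingers":1},
  {"translation":[0,0,7],"rot":[0,0,0],"fingers":1},
  {"translation":[0,0,7],"rot":[0,0,0],"fingers":1},
])

```text
time_s: 15.85
tool_pos: [583.0, -48.5, 20.8]
tool_rot: [0.707, 0.707, -0.0, -0.0]
ft_force: [0.3, -0.6, -2.9]
opening: 40.3
grip_force: 62.6
```

>>> jog_arm([
  {"translation":[0,0,0],"rot":[0,0,0],"fingers":0},
  {"translation":[0,0,0],"rot":[0,0,0],"fingers":0},
  {"translation":[0,0,0],"rot":[0,0,0],"fingers":0},
  {"translation":[0,0,0],"rot":[0,0,0],"fingers":0},
  {"translation":[0,0,-5],"rot":[0,0,0],"fingers":0},
])

```text
time_s: 16.27
tool_pos: [582.7, -48.5, 25.8]
tool_rot: [0.707, 0.707, -0.0, -0.0]
ft_force: [-0.4, 0.3, -0.6]
opening: 85.7
grip_force: 0.0
```

>>> jog_arm([
  {"translation":[0,0,-30],"rot":[0,0,0],"fingers":0},
  {"translation":[0,0,-65],"rot":[0,0,0],"fingers":0},
  {"translation":[0,0,-100],"rot":[0,0,0],"fingers":0},
  {"translation":[0,0,-100],"rot":[0,0,0],"fingers":0},
])

```text
time_s: 16.6
tool_pos: [588.5, -49.3, 133.8]
tool_rot: [0.707, 0.707, 0.004, 0.006]
ft_force: [1.8, 0.1, 0.5]
opening: 85.8
grip_force: 0.0
```

>>> jog_arm([
  {"translation":[-25,-32,0],"rot":[0,0,0],"fingers":0},
  {"translation":[-50,-63,0],"rot":[0,0,0],"fingers":0},
  {"translation":[-75,-95,0],"rot":[0,0,0],"fingers":0},
  {"translation":[-102.5,-129.5,0],"rot":[0,0,0],"fingers":0},
  {"translation":[-102.5,-129.5,0],"rot":[0,0,0],"fingers":0},
])

```text
time_s: 17.02
tool_pos: [447.1, -153.2, 126.0]
tool_rot: [0.708, 0.706, -0.002, -0.002]
ft_force: [-0.6, 0.5, 0.1]
opening: 85.3
grip_force: 0.0
```

```bash
python3 - <<'E'
from fit import *
im=pics(); print(tool()[0])
for nm,uv in(("well2",proj("scene",loc((580.5,-123,-.04),[[0,74,70]]))[0]),("vb",(341,234))):
    a=brass(im["scene"],uv); print(nm,uv,a,at_z("scene",a[0],70 if nm=="well2" else 61))
b=brass(im["top"],proj("top",loc((580.5,-123,-.04),[[0,74,70]]))[0]); print(b,at_z("top",b[0],70), loc((580.5,-123,-.04),[[0,74,8]]))
E
```

```text
[ 452.59563107 -151.9167188   126.67335278]
well2 [347.84127064 188.23385864] (array([nan, nan]), np.int64(0)) [nan nan nan]
vb (341, 234) (array([341.11764706, 233.58823529]), np.int64(17)) [ 453.7749629  -149.98467538   61.        ]
(array([334.77777778, 172.5       ]), np.int64(18)) [583.89479185 -50.41132054  70.        ] [[583.45921073 -49.05919211   8.        ]]fit.py:31: RuntimeWarning: Mean of empty slice.
  v,u=np.nonzero(m); k=np.hypot(u-near[0],v-near[1])<rad; return np.array([u[k].mean(),v[k].mean()]),k.sum()
  ret = ret.dtype.type(ret / rcount)
```

>>> jog_arm([
  {"translation":[0,0,35],"rot":[0,0,0],"fingers":0},
  {"translation":[0,0,70],"rot":[0,0,0],"fingers":0},
  {"translation":[0,0,100],"rot":[0,0,0],"fingers":0},
  {"translation":[0,0,114],"rot":[0,0,0],"fingers":0},
  {"translation":[0,0,114],"rot":[0,0,0],"fingers":0},
])

```text
time_s: 17.53
tool_pos: [453.0, -149.3, 9.2]
tool_rot: [0.707, 0.707, -0.001, -0.003]
ft_force: [-0.7, -1.5, 0.3]
opening: 85.3
grip_force: 0.0
```

>>> jog_arm([
  {"translation":[0,0,0],"rot":[0,0,0],"fingers":0},
  {"translation":[0,0,0],"rot":[0,0,0],"fingers":1},
  {"translation":[0,0,0],"rot":[0,0,0],"fingers":1},
  {"translation":[0,0,0],"rot":[0,0,0],"fingers":1},
  {"translation":[0,0,0],"rot":[0,0,0],"fingers":1},
])

```text
time_s: 17.95
tool_pos: [454.4, -151.2, 13.5]
tool_rot: [0.707, 0.707, 0.0, 0.001]
ft_force: [-3.2, 1.0, 10.8]
opening: 40.2
grip_force: 59.7
```

>>> jog_arm([
  {"translation":[0,0,0],"rot":[0,0,0],"fingers":1},
  {"translation":[0,0,0],"rot":[0,0,0],"fingers":1},
  {"translation":[0,0,0],"rot":[0,0,0],"fingers":1},
])

```text
time_s: 18.2
tool_pos: [454.3, -151.2, 13.6]
tool_rot: [0.707, 0.707, 0.001, 0.001]
ft_force: [-0.6, 1.2, 7.4]
opening: 40.3
grip_force: 60.7
```

>>> jog_arm([
  {"translation":[0,0,-35],"rot":[0,0,0],"fingers":1},
  {"translation":[0,0,-70],"rot":[0,0,0],"fingers":1},
  {"translation":[0,0,-90],"rot":[0,0,0],"fingers":1},
  {"translation":[0,0,-90],"rot":[0,0,0],"fingers":1},
])

```text
time_s: 18.53
tool_pos: [457.2, -152.5, 106.8]
tool_rot: [0.707, 0.707, 0.002, 0.005]
ft_force: [0.7, -1.1, -1.8]
opening: 40.1
grip_force: 63.1
```

>>> jog_arm([
  {"translation":[-11,30,0],"rot":[0,0,0],"fingers":1},
  {"translation":[-22,60,0],"rot":[0,0,0],"fingers":1},
  {"translation":[-34,92,0],"rot":[0,0,0],"fingers":1},
  {"translation":[-46,123.5,0],"rot":[0,0,0],"fingers":1},
  {"translation":[-46,123.5,0],"rot":[0,0,0],"fingers":1},
])

```text
time_s: 18.95
tool_pos: [584.8, -200.3, 101.8]
tool_rot: [0.707, 0.707, 0.002, 0.004]
ft_force: [0.4, -0.7, -1.9]
opening: 40.0
grip_force: 63.2
```

>>> jog_arm([
  {"translation":[0,0,0],"rot":[0,0,0],"fingers":1},
  {"translation":[0,0,0],"rot":[0,0,0],"fingers":1},
  {"translation":[0,0,20],"rot":[0,0,0],"fingers":1},
  {"translation":[0,0,40],"rot":[0,0,0],"fingers":1},
  {"translation":[0,0,50],"rot":[0,0,0],"fingers":1},
])

```text
time_s: 19.37
tool_pos: [573.8, -195.6, 49.9]
tool_rot: [0.707, 0.707, -0.001, -0.002]
ft_force: [-0.5, -0.5, -2.9]
opening: 40.3
grip_force: 63.2
```

>>> jog_arm([
  {"translation":[0,0,0],"rot":[0,0,0],"fingers":1},
  {"translation":[0,0,0],"rot":[0,0,0],"fingers":1},
  {"translation":[0,0,0],"rot":[0,0,0],"fingers":1},
  {"translation":[0,0,0],"rot":[0,0,0],"fingers":1},
])

```text
time_s: 19.7
tool_pos: [578.0, -197.4, 53.3]
tool_rot: [0.707, 0.707, 0.0, 0.001]
ft_force: [0.2, 0.5, -1.8]
opening: 40.3
grip_force: 63.2
```

```bash
python3 - <<'E'
from fit import *
im=ctrl.camera("scene"); p=tool()[0]; print(p,ctrl.state()["opening"])
T=p+[0,0,34.5]; uv=proj("scene",T+[0,0,15])[0]
a=brass(im,uv,9); print(uv,a, at_z("scene",a[0],T[2]+15))
E
```

```text
[ 578.03035439 -197.37097224   53.36771906] 40.049037900596566
[383.17791125 211.35836795] (array([383.66666667, 212.        ]), np.int64(9)) [ 577.36123301 -199.90876284  102.86771906]
```

>>> jog_arm([
  {"translation":[0,0,4],"rot":[0,0,0],"fingers":1},
  {"translation":[0,0,8],"rot":[0,0,0],"fingers":1},
  {"translation":[0,0,11],"rot":[0,0,0],"fingers":1},
  {"translation":[0,0,14],"rot":[0,0,0],"fingers":1},
  {"translation":[0,0,14],"rot":[0,0,0],"fingers":1},
])

```text
time_s: 20.17
tool_pos: [576.5, -196.7, 37.1]
tool_rot: [0.707, 0.707, -0.0, -0.001]
ft_force: [0.8, -0.4, -2.4]
opening: 40.1
grip_force: 63.3
```

>>> jog_arm([
  {"translation":[0,0,3],"rot":[0,0,0],"fingers":1},
  {"translation":[0,0,6],"rot":[0,0,0],"fingers":1},
  {"translation":[0,0,9],"rot":[0,0,0],"fingers":1},
  {"translation":[0,0,9],"rot":[0,0,0],"fingers":1},
])

```text
time_s: 20.5
tool_pos: [576.7, -196.8, 28.3]
tool_rot: [0.707, 0.707, -0.0, -0.001]
ft_force: [-0.3, 0.3, -1.9]
opening: 40.3
grip_force: 63.3
```

>>> jog_arm([
  {"translation":[0,0,3],"rot":[0,0,0],"fingers":1},
  {"translation":[0,0,6],"rot":[0,0,0],"fingers":1},
  {"translation":[0,0,8],"rot":[0,0,0],"fingers":1},
  {"translation":[0,0,8],"rot":[0,0,0],"fingers":1},
])

```text
time_s: 20.83
tool_pos: [577.2, -197.0, 21.7]
tool_rot: [0.707, 0.707, 0.0, 0.0]
ft_force: [-2.3, 1.1, 2.5]
opening: 39.8
grip_force: 63.7
```

>>> jog_arm([
  {"translation":[0,0,0],"rot":[0,0,0],"fingers":0},
  {"translation":[0,0,0],"rot":[0,0,0],"fingers":0},
  {"translation":[0,0,0],"rot":[0,0,0],"fingers":0},
  {"translation":[0,0,0],"rot":[0,0,0],"fingers":0},
  {"translation":[0,0,-5],"rot":[0,0,0],"fingers":0},
])

```text
time_s: 21.25
tool_pos: [576.5, -196.7, 25.4]
tool_rot: [0.707, 0.707, -0.0, -0.001]
ft_force: [0.2, 0.3, 0.3]
opening: 85.7
grip_force: 0.0
```

>>> jog_arm([
  {"translation":[0,0,-30],"rot":[0,0,0],"fingers":0},
  {"translation":[0,0,-65],"rot":[0,0,0],"fingers":0},
  {"translation":[0,0,-100],"rot":[0,0,0],"fingers":0},
  {"translation":[0,0,-130],"rot":[0,0,0],"fingers":0},
  {"translation":[0,0,-130],"rot":[0,0,0],"fingers":0},
])

```text
time_s: 21.67
tool_pos: [581.7, -198.9, 163.8]
tool_rot: [0.707, 0.707, 0.003, 0.006]
ft_force: [1.2, -0.1, -0.1]
opening: 85.4
grip_force: 0.0
```

>>> jog_arm([
  {"translation":[30,-25,0],"rot":[0,0,0.12],"fingers":0},
  {"translation":[60,-50,0],"rot":[0,0,0.24],"fingers":0},
  {"translation":[90,-75,0],"rot":[0,0,0.36],"fingers":0},
  {"translation":[110,-100,0],"rot":[0,0,0.48],"fingers":0},
  {"translation":[110,-100,0],"rot":[0,0,0.5],"fingers":0},
])

```text
time_s: 22.08
tool_pos: [469.6, -82.6, 155.2]
tool_rot: [0.861, 0.509, -0.003, -0.003]
ft_force: [-0.7, -0.6, -0.5]
opening: 85.8
grip_force: 0.0
```

```bash
cat > bar.py <<'E'
from fit import *
im=pics(); print(tool()[0],ctrl.state()["tool_rot"])
c=(580.5,-123,-.04)
for y in(74,-74):
    for n in C:
        a=brass(im[n],proj(n,loc(c,[[0,y,70]]))[0]); print(y,n,a[1],at_z(n,a[0],70)-loc(c,[[0,y,70]])[0])
for n in C:
    o=ctrl.outline_of("bar",n)[0]; r=o["region"]; print(n,o["confidence"],r.sum())
    cs,_=cv2.findContours(r.astype(np.uint8),cv2.RETR_EXTERNAL,cv2.CHAIN_APPROX_NONE); k=np.vstack(cs)
    m=np.zeros((400,640),np.uint8); cv2.drawContours(m,cs,-1,1,-1)
    p,f=fit(M["bar"],{n:m},(505,-389,1.66)); print(p.round(3),round(f,1), marks("bar",n))
    h=cv2.cvtColor(im[n],cv2.COLOR_RGB2GRAY)
E
python3 bar.py
```

```text
[476.25429477 -86.23998447 156.38497439] [8.59496413e-01 5.11141723e-01 7.40629937e-05 2.20687781e-04]
74 scene 7 [ 2.08717689 -3.00382853  0.        ]
74 top 19 [ 0.23527089 -1.70632278  0.        ]
-74 scene 16 [1.31735397 0.16427317 0.        ]
-74 top 0 [nan nan nan]
scene 0.74 1848
[ 506.286 -387.43     1.654] 22.9 [([407.0, 285.6], 0.6), ([380.3, 227.9], 0.55)]
top 0.74 1895
[ 506.281 -390.03     1.653] 37.7 [([445.5, 217.0], 0.85)]fit.py:31: RuntimeWarning: Mean of empty slice.
  v,u=np.nonzero(m); k=np.hypot(u-near[0],v-near[1])<rad; return np.array([u[k].mean(),v[k].mean()]),k.sum()
  ret = ret.dtype.type(ret / rcount)
```

```bash
python3 - <<'E'
from fit import *
plan([((506.3,-388.7,110),-1.4886)])
E
```

```text
t [-125.4, 84.1, 23.3] r [0.001, -0.0, 0.494] rows>= 4.0
t [-70.4, 133.5, 23.3] r [0.001, -0.0, 0.494] rows>= 4.0
  -> at [ 506.3 -388.7  110. ] -1.4886
```

>>> jog_arm([
  {"translation":[-31,21,0],"rot":[0,0,0.12],"fingers":0},
  {"translation":[-62,42,0],"rot":[0,0,0.24],"fingers":0},
  {"translation":[-94,63,0],"rot":[0,0,0.36],"fingers":0},
  {"translation":[-125.5,84,0],"rot":[0,0,0.48],"fingers":0},
  {"translation":[-125.5,84,0],"rot":[0,0,0.494],"fingers":0},
])

```text
time_s: 22.8
tool_pos: [493.5, -246.0, 156.2]
tool_rot: [0.96, 0.28, 0.001, 0.003]
ft_force: [-0.1, -0.1, 0.2]
opening: 85.5
grip_force: 0.0
```

>>> jog_arm([
  {"translation":[-18,33,10],"rot":[0,0,0.12],"fingers":0},
  {"translation":[-36,67,20],"rot":[0,0,0.24],"fingers":0},
  {"translation":[-54,100,35],"rot":[0,0,0.36],"fingers":0},
  {"translation":[-70.5,133.5,46],"rot":[0,0,0.48],"fingers":0},
  {"translation":[-70.5,133.5,46],"rot":[0,0,0.494],"fingers":0},
])

```text
time_s: 23.22
tool_pos: [505.0, -396.0, 107.0]
tool_rot: [0.999, 0.037, -0.0, 0.002]
ft_force: [0.7, 0.0, 0.2]
opening: 85.5
grip_force: 0.0
```

>>> jog_arm([
  {"translation":[0,0,0],"rot":[0,0,0],"fingers":0},
  {"translation":[0,0,0],"rot":[0,0,0],"fingers":0},
  {"translation":[0,0,0],"rot":[0,0,0],"fingers":0},
  {"translation":[0,0,0],"rot":[0,0,0],"fingers":0},
])

```text
time_s: 23.55
tool_pos: [504.7, -386.6, 110.6]
tool_rot: [0.999, 0.042, 0.0, -0.0]
ft_force: [-0.8, -0.7, -0.4]
opening: 85.6
grip_force: 0.0
```

```bash
python3 - <<'E'
from fit import *
plan([((506.3,-388.7,20),-1.4886),((506.3,-388.7,-19.5),-1.4886)])
E
```

```text
t [1.4, 2.2, 90.6] r [-0.0, -0.0, 0.003] rows>= 2.2
  -> at [ 506.3 -388.7   20. ] -1.4886
t [-0.0, 0.0, 39.5] r [-0.0, -0.0, -0.0] rows>= 0.9
  -> at [ 506.3 -388.7  -19.5] -1.4886
```

>>> jog_arm([
  {"translation":[0,0,30],"rot":[0,0,0],"fingers":0},
  {"translation":[0,0,60],"rot":[0,0,0],"fingers":0},
  {"translation":[0,0,90],"rot":[0,0,0],"fingers":0},
  {"translation":[0,0,90],"rot":[0,0,0],"fingers":0},
  {"translation":[0,0,90],"rot":[0,0,0],"fingers":0},
])

```text
time_s: 23.97
tool_pos: [503.6, -385.8, 19.4]
tool_rot: [0.999, 0.042, -0.001, -0.001]
ft_force: [0.3, -0.5, 0.4]
opening: 85.5
grip_force: 0.0
```

>>> jog_arm([
  {"translation":[0,0,0],"rot":[0,0,0],"fingers":0},
  {"translation":[0,0,10],"rot":[0,0,0],"fingers":0},
  {"translation":[0,0,20],"rot":[0,0,0],"fingers":0},
  {"translation":[0,0,30],"rot":[0,0,0],"fingers":0},
  {"translation":[0,0,30],"rot":[0,0,0],"fingers":0},
])

```text
time_s: 24.38
tool_pos: [503.3, -386.8, -11.7]
tool_rot: [0.999, 0.041, -0.001, -0.001]
ft_force: [-0.8, -0.6, 0.4]
opening: 85.6
grip_force: 0.0
```

>>> jog_arm([
  {"translation":[0,0,3],"rot":[0,0,0],"fingers":0},
  {"translation":[0,0,6],"rot":[0,0,0],"fingers":0},
  {"translation":[0,0,9],"rot":[0,0,0],"fingers":0},
  {"translation":[0,0,9],"rot":[0,0,0],"fingers":0},
  {"translation":[0,0,9],"rot":[0,0,0],"fingers":0},
])

```text
time_s: 24.8
tool_pos: [504.4, -387.8, -19.0]
tool_rot: [0.999, 0.041, -0.0, -0.0]
ft_force: [0.6, 0.0, -0.0]
opening: 85.2
grip_force: 0.0
```

>>> jog_arm([
  {"translation":[2,0,0],"rot":[0,0,0],"fingers":0},
  {"translation":[2,0,0],"rot":[0,0,0],"fingers":1},
  {"translation":[2,0,0],"rot":[0,0,0],"fingers":1},
  {"translation":[2,0,0],"rot":[0,0,0],"fingers":1},
  {"translation":[2,0,0],"rot":[0,0,0],"fingers":1},
])

```text
time_s: 25.22
tool_pos: [506.7, -388.0, -18.2]
tool_rot: [0.999, 0.041, 0.0, 0.0]
ft_force: [-0.6, 0.1, 3.7]
opening: 46.4
grip_force: 62.9
```

>>> jog_arm([
  {"translation":[0,0,0],"rot":[0,0,0],"fingers":1},
  {"translation":[0,0,0],"rot":[0,0,0],"fingers":1},
  {"translation":[0,0,0],"rot":[0,0,0],"fingers":1},
])

```text
time_s: 25.47
tool_pos: [506.8, -388.0, -18.2]
tool_rot: [0.999, 0.041, 0.0, 0.0]
ft_force: [0.5, 0.9, 4.4]
opening: 46.4
grip_force: 63.3
```

>>> jog_arm([
  {"translation":[0,0,-20],"rot":[0,0,0],"fingers":1},
  {"translation":[0,0,-40],"rot":[0,0,0],"fingers":1},
  {"translation":[0,0,-60],"rot":[0,0,0],"fingers":1},
  {"translation":[0,0,-60],"rot":[0,0,0],"fingers":1},
  {"translation":[0,0,-60],"rot":[0,0,0],"fingers":1},
])

```text
time_s: 25.88
tool_pos: [506.7, -387.7, 41.0]
tool_rot: [0.999, 0.041, 0.0, 0.0]
ft_force: [-0.3, -0.2, -4.7]
opening: 46.0
grip_force: 64.0
```

```bash
python3 bar.py 2>/dev/null | head -1; python3 - <<'E'
from fit import *
p=tool()[0]; print(p,ctrl.state()["grip_force"],ctrl.state()["opening"],R.from_quat(ctrl.state()["tool_rot"]).as_matrix()[:,1])
for n in C:
    o=ctrl.outline_of("bar",n); print(n,[x["confidence"] for x in o])
    if o:
        m=np.zeros((400,640),np.uint8); cs,_=cv2.findContours(o[0]["region"].astype(np.uint8),0,2); cv2.drawContours(m,cs,-1,1,-1)
        print(fit(M["bar"],{n:m},(506,-389,1.653),58))
E
```

```text
[ 505.1780845  -386.46772497   39.25011296] [ 0.99914218  0.04137538 -0.00124153 -0.00119768]
[ 505.53076245 -386.80444987   39.43580112] 64.02024507522583 46.51854847541895 [ 0.08272818 -0.99656977 -0.00217688]
scene [0.9]
(array([ 507.51867696, -386.87656955,    1.65209333]), np.float64(774.1115253068323))
top [0.7, 0.29]
(array([ 790.33495183, -486.28783855,    0.88568142]), np.float64(1692.1082781926702))
```

>>> jog_arm([
  {"translation":[0,0,-25],"rot":[0,0,0],"fingers":1},
  {"translation":[0,0,-55],"rot":[0,0,0],"fingers":1},
  {"translation":[0,0,-85],"rot":[0,0,0],"fingers":1},
  {"translation":[0,0,-110],"rot":[0,0,0],"fingers":1},
  {"translation":[0,0,-110],"rot":[0,0,0],"fingers":1},
])

```text
time_s: 26.7
tool_pos: [509.7, -390.4, 157.2]
tool_rot: [0.999, 0.041, 0.004, 0.004]
ft_force: [1.7, -1.1, -4.2]
opening: 46.7
grip_force: 64.2
```

```bash
python3 - <<'E'
from fit import *
plan([((580.3,-122.7,150),-.04)],((506.5,-388,150),-1.488))
print(ctrl.state()["opening"])
E
```

```text
t [31.8, -86.1, 0.0] r [0.0, 0.0, -0.483] rows>= 3.9
t [68.2, -61.5, 0.0] r [0.0, 0.0, -0.483] rows>= 3.9
t [88.9, -22.8, 0.0] r [0.0, 0.0, -0.483] rows>= 3.9
  -> at [ 580.3 -122.7  150. ] -0.04
46.748796369494556
```

>>> jog_arm([
  {"translation":[7,-18,0],"rot":[0,0,-0.1],"fingers":1},
  {"translation":[14,-36,0],"rot":[0,0,-0.2],"fingers":1},
  {"translation":[20,-54,0],"rot":[0,0,-0.3],"fingers":1},
  {"translation":[26,-70,0],"rot":[0,0,-0.4],"fingers":1},
  {"translation":[32,-86,0],"rot":[0,0,-0.483],"fingers":1},
])

```text
time_s: 27.12
tool_pos: [530.4, -297.8, 149.3]
tool_rot: [0.96, 0.281, -0.001, -0.001]
ft_force: [0.2, 0.3, -4.8]
opening: 46.4
grip_force: 64.0
```

>>> jog_arm([
  {"translation":[14,-13,0],"rot":[0,0,-0.1],"fingers":1},
  {"translation":[28,-26,0],"rot":[0,0,-0.2],"fingers":1},
  {"translation":[42,-39,0],"rot":[0,0,-0.3],"fingers":1},
  {"translation":[56,-51,0],"rot":[0,0,-0.4],"fingers":1},
  {"translation":[68,-61.5,0],"rot":[0,0,-0.483],"fingers":1},
])

```text
time_s: 27.53
tool_pos: [554.9, -209.1, 149.3]
tool_rot: [0.864, 0.503, -0.001, -0.001]
ft_force: [-0.5, -0.7, -5.2]
opening: 46.0
grip_force: 64.0
```

>>> jog_arm([
  {"translation":[18,-5,0],"rot":[0,0,-0.1],"fingers":1},
  {"translation":[36,-10,0],"rot":[0,0,-0.2],"fingers":1},
  {"translation":[54,-15,0],"rot":[0,0,-0.3],"fingers":1},
  {"translation":[72,-19,0],"rot":[0,0,-0.4],"fingers":1},
  {"translation":[89,-23,0],"rot":[0,0,-0.483],"fingers":1},
])

```text
time_s: 27.95
tool_pos: [579.3, -120.9, 149.3]
tool_rot: [0.719, 0.695, -0.001, -0.001]
ft_force: [1.0, -1.0, -4.5]
opening: 46.4
grip_force: 64.0
```

>>> jog_arm([
  {"translation":[0,0,0],"rot":[0,0,0],"fingers":1},
  {"translation":[0,0,0],"rot":[0,0,0],"fingers":1},
  {"translation":[0,0,0],"rot":[0,0,0],"fingers":1},
  {"translation":[0,0,0],"rot":[0,0,0],"fingers":1},
  {"translation":[0,0,0],"rot":[0,0,0],"fingers":1},
])

```text
time_s: 28.37
tool_pos: [579.7, -123.1, 150.7]
tool_rot: [0.721, 0.693, -0.0, -0.0]
ft_force: [0.4, 0.0, -4.9]
opening: 46.4
grip_force: 64.0
```

```bash
python3 - <<'E'
from fit import *
st=ctrl.state(); print(st["tool_pos"],st["opening"],R.from_quat(st["tool_rot"]).as_matrix()[:,1])
z=st["tool_pos"][2]+18.2
im=pics()
p=(580.2,-122.8,-.04)
B=(st["tool_pos"][0],st["tool_pos"][1],np.arctan2(*R.from_quat(st["tool_rot"]).as_matrix()[[1,0],1]))
S=[(rect(p,26,a,b,85),(255,255,0)) for a,b in((147,183),(-183,-147))]+[(rect(B,24,-170,170,z+18),(0,255,0))]
a=wire(im["scene"],"scene",S,4,(290,130,170,140))
save("b1",a)
for n in C:
    o=ctrl.outline_of("bar",n); print(n,[x["confidence"] for x in o], marks("bar",n))
E
```

```text
[ 579.69459466 -123.06080458  150.71997947] 46.43566373638809 [ 9.99181617e-01 -4.04435717e-02 -6.43115666e-04]
scene [0.64] [([367.7, 182.0], 0.82)]
top [0.96, 0.33] [([365.8, 166.4], 0.97)]
```

View pics/b1.png

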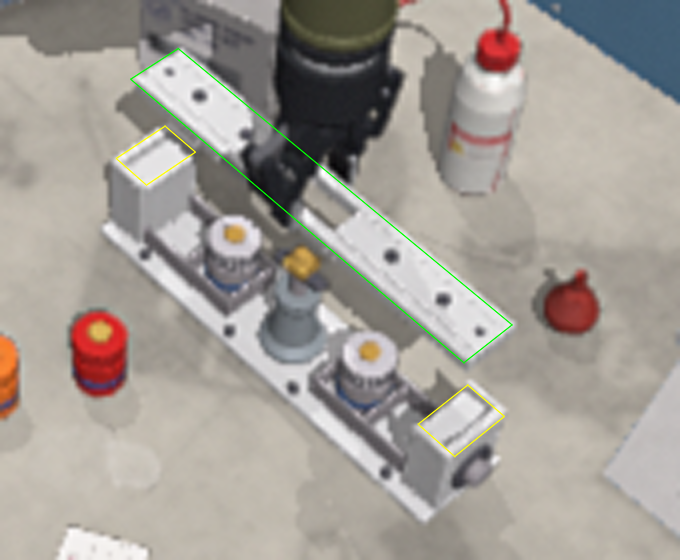

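The bar's overlay matches, and both vessels stand upright in wells 1 and 2. Lowering the bar.

>>> jog_arm([
  {"translation":[0,0,20],"rot":[0,0,0],"fingers":1},
  {"translation":[0,0,45],"rot":[0,0,0],"fingers":1},
  {"translation":[0,0,65],"rot":[0,0,0],"fingers":1},
  {"translation":[0,0,80],"rot":[0,0,0],"fingers":1},
  {"translation":[0,0,80],"rot":[0,0,0],"fingers":1},
])

```text
time_s: 29.08
tool_pos: [577.3, -121.6, 67.8]
tool_rot: [0.721, 0.693, -0.002, -0.003]
ft_force: [-1.0, -0.6, -4.9]
opening: 46.6
grip_force: 63.9
```

>>> jog_arm([
  {"translation":[0,0,0],"rot":[0,0,0],"fingers":1},
  {"translation":[0,0,0],"rot":[0,0,0],"fingers":1},
  {"translation":[0,0,2],"rot":[0,0,0],"fingers":1},
  {"translation":[0,0,4],"rot":[0,0,0],"fingers":1},
  {"translation":[0,0,4],"rot":[0,0,0],"fingers":1},
])

```text
time_s: 29.5
tool_pos: [580.7, -122.4, 67.8]
tool_rot: [0.721, 0.693, 0.0, 0.001]
ft_force: [0.4, -0.2, -4.9]
opening: 46.1
grip_force: 64.0
```

>>> jog_arm([
  {"translation":[0,0,1],"rot":[0,0,0],"fingers":1},
  {"translation":[0,0,2],"rot":[0,0,0],"fingers":1},
  {"translation":[0,0,3],"rot":[0,0,0],"fingers":1},
  {"translation":[0,0,4],"rot":[0,0,0],"fingers":1},
  {"translation":[0,0,4],"rot":[0,0,0],"fingers":1},
])

```text
time_s: 29.92
tool_pos: [580.0, -122.2, 62.9]
tool_rot: [0.721, 0.693, -0.0, -0.0]
ft_force: [-0.1, 0.3, -5.7]
opening: 46.5
grip_force: 64.0
```

>>> jog_arm([
  {"translation":[0,0,1],"rot":[0,0,0],"fingers":1},
  {"translation":[0,0,2],"rot":[0,0,0],"fingers":1},
  {"translation":[0,0,3],"rot":[0,0,0],"fingers":1},
  {"translation":[0,0,3],"rot":[0,0,0],"fingers":1},
])

```text
time_s: 30.25
tool_pos: [580.1, -122.3, 60.1]
tool_rot: [0.721, 0.693, -0.0, 0.0]
ft_force: [-1.0, 0.5, -2.9]
opening: 46.7
grip_force: 64.3
```

>>> jog_arm([
  {"translation":[0,0,1],"rot":[0,0,0],"fingers":1},
  {"translation":[0,0,2],"rot":[0,0,0],"fingers":1},
  {"translation":[0,0,2],"rot":[0,0,0],"fingers":1},
])

```text
time_s: 30.5
tool_pos: [580.2, -122.3, 58.3]
tool_rot: [0.721, 0.693, 0.0, 0.0]
ft_force: [-1.0, 0.3, -1.2]
opening: 46.3
grip_force: 64.5
```

>>> jog_arm([
  {"translation":[0,0,1],"rot":[0,0,0],"fingers":1},
  {"translation":[0,0,2],"rot":[0,0,0],"fingers":1},
  {"translation":[0,0,2],"rot":[0,0,0],"fingers":1},
])

```text
time_s: 30.75
tool_pos: [579.8, -122.2, 55.4]
tool_rot: [0.721, 0.693, -0.0, -0.0]
ft_force: [-0.5, 1.0, -4.9]
opening: 46.3
grip_force: 64.0
```

>>> jog_arm([
  {"translation":[0,0,1],"rot":[0,0,0],"fingers":1},
  {"translation":[0,0,1.5],"rot":[0,0,0],"fingers":1},
  {"translation":[0,0,1.5],"rot":[0,0,0],"fingers":1},
])

```text
time_s: 31.0
tool_pos: [579.8, -122.3, 54.2]
tool_rot: [0.721, 0.693, -0.0, -0.0]
ft_force: [-1.7, 0.5, -5.3]
opening: 46.3
grip_force: 64.1
```

>>> jog_arm([
  {"translation":[0,0,0],"rot":[0,0,0],"fingers":0},
  {"translation":[0,0,0],"rot":[0,0,0],"fingers":0},
  {"translation":[0,0,0],"rot":[0,0,0],"fingers":0},
  {"translation":[0,0,0],"rot":[0,0,0],"fingers":0},
  {"translation":[0,0,-5],"rot":[0,0,0],"fingers":0},
])

```text
time_s: 31.42
tool_pos: [579.9, -122.2, 59.4]
tool_rot: [0.721, 0.693, -0.0, -0.0]
ft_force: [0.2, 0.7, -0.8]
opening: 85.5
grip_force: 0.0
```

>>> jog_arm([
  {"translation":[0,0,-15],"rot":[0,0,0],"fingers":0},
  {"translation":[0,0,-40],"rot":[0,0,0],"fingers":0},
  {"translation":[0,0,-80],"rot":[0,0,0],"fingers":0},
  {"translation":[0,0,-110],"rot":[0,0,0],"fingers":0},
  {"translation":[0,0,-110],"rot":[0,0,0],"fingers":0},
])

```text
time_s: 31.83
tool_pos: [585.1, -123.6, 177.4]
tool_rot: [0.721, 0.693, 0.004, 0.006]
ft_force: [1.7, -0.1, 0.1]
opening: 85.6
grip_force: 0.0
```

```bash
python3 - <<'E'
from fit import *
plan([((470,60,140),-.04)],((580.2,-122.3,168),-.04))
E
```

```text
t [88.9, -58.7, 14.0] r [0.0, 0.0, 0.0] rows>= 2.6
t [88.9, -58.7, 14.0] r [0.0, 0.0, 0.0] rows>= 2.6
  -> at [470.  60. 140.] -0.04
```

>>> jog_arm([
  {"translation":[44,-30,0],"rot":[0,0,0],"fingers":0},
  {"translation":[64,-60,0],"rot":[0,0,0],"fingers":0},
  {"translation":[64,-90,0],"rot":[0,0,0],"fingers":0},
  {"translation":[64,-110,0],"rot":[0,0,0],"fingers":0},
  {"translation":[64,-110,0],"rot":[0,0,0],"fingers":0},
])

```text
time_s: 32.25
tool_pos: [466.7, -52.5, 169.3]
tool_rot: [0.72, 0.694, -0.002, -0.002]
ft_force: [-1.1, -0.2, 1.0]
opening: 85.5
grip_force: 0.0
```

```bash
python3 - <<'E'
from fit import *
im=pics(); uv={}
for n,(u,v) in(("scene",(233,164)),("top",(207,226))):
    h=cv2.cvtColor(im[n],cv2.COLOR_RGB2HSV).astype(int); m=(h[...,0]<18)&(h[...,1]>150)&(h[...,2]>100); y,x=np.nonzero(m); k=np.hypot(x-u,y-v)<10; uv[n]=(x[k].mean(),y[k].mean()); print(n,uv[n],k.sum(),at_z(n,uv[n],44))
for k,v in fitq("case",(467,287,-.125)).items(): print("case",k,v[0].round(3),round(v[1],1))
print(proj("scene",loc((467,287.5,-.125),[[-69,0,44]])),proj("top",loc((467,287.5,-.125),[[-69,0,44]])))
# bar seated
for n in C:
    o=ctrl.outline_of("bar",n)
    if o:
        m=np.zeros((400,640),np.uint8); cs,_=cv2.findContours(o[0]["region"].astype(np.uint8),0,2); cv2.drawContours(m,cs,-1,1,-1)
        p,f=fit(M["bar"],{n:m},(580,-122.5,-.04),72); print("bar",n,p.round(3),round(f,1))
print(tool()[0])
save("b2",im["scene"],(290,130,150,130),4)
E
```

```text
scene (np.float64(233.74358974358975), np.float64(162.89743589743588)) 39 [399.97300178 295.5216956   44.        ]
top (np.float64(207.52083333333334), np.float64(226.20833333333334)) 48 [397.16848557 293.99895049  44.        ]
case both [ 4.66217e+02  2.86422e+02 -1.22000e-01] 134.1
case scene [ 4.68189e+02  2.89096e+02 -1.20000e-01] 74.9
case top [ 4.65786e+02  2.85524e+02 -1.20000e-01] 46.1
[[233.28810096 163.0246775 ]] [[206.86451401 225.65906472]]
bar scene [ 5.83276e+02 -1.23645e+02 -3.70000e-02] 282.2
bar top [ 5.84390e+02 -1.34438e+02 -4.60000e-02] 1375.8
[474.27806218 -54.48327737 169.81714008]
```

View pics/b2.png

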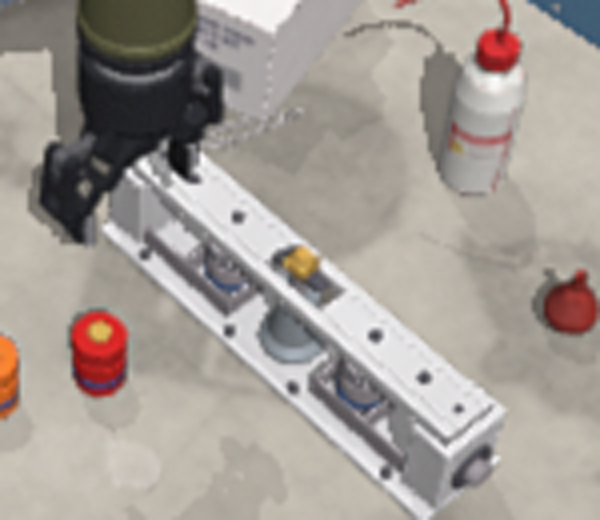

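Picture: the bar lies flat between both posts' cheeks, with the brass bolt at crop (302,262) up through the slot and the vessels beneath. Next comes the lid.

```bash
cat >> fit.py <<'E'
CASE=(466.8,287.0,-.121)
def lid(th,dz=4.0):
    """reported TCP for the tab at lid angle th, tool down, tab dz below the TCP"""
    return loc(CASE,[[56-130*np.cos(th)+6*np.sin(th),0,36+130*np.sin(th)+6*np.cos(th)+dz-34.5]])[0]
E
python3 - <<'E'
from fit import *
Y=np.pi/2+CASE[2]
plan([((393.3,295.9,130),Y),(lid(0),Y)],((470,-58.5,169),-.04))
E
```

```text
t [117.0, -30.3, 13.0] r [0.0, 0.0, -0.497] rows>= 4.0
t [117.3, 29.1, 13.0] r [0.0, 0.0, -0.497] rows>= 4.0
t [89.3, 81.5, 13.0] r [0.0, 0.0, -0.497] rows>= 4.0
  -> at [393.3 295.9 130. ] 1.4497963267948966
t [-0.0, 0.0, 118.5] r [0.0, 0.0, 0.0] rows>= 2.8
  -> at [393.3 295.9  11.5] 1.4497963267948966
```

>>> jog_arm([
  {"translation":[23,-6,3],"rot":[0,0,-0.1],"fingers":0},
  {"translation":[46,-12,6],"rot":[0,0,-0.2],"fingers":0},
  {"translation":[70,-20,9],"rot":[0,0,-0.3],"fingers":0},
  {"translation":[92,-27,12],"rot":[0,0,-0.4],"fingers":0},
  {"translation":[113,-33,13],"rot":[0,0,-0.497],"fingers":0},
])

```text
time_s: 32.97
tool_pos: [444.4, 61.1, 156.0]
tool_rot: [0.526, 0.85, -0.0, -0.0]
ft_force: [0.4, 0.1, -0.5]
opening: 85.6
grip_force: 0.0
```

>>> jog_arm([
  {"translation":[23,6,3],"rot":[0,0,-0.1],"fingers":0},
  {"translation":[47,12,6],"rot":[0,0,-0.2],"fingers":0},
  {"translation":[70,18,9],"rot":[0,0,-0.3],"fingers":0},
  {"translation":[94,24,12],"rot":[0,0,-0.4],"fingers":0},
  {"translation":[117,29,13],"rot":[0,0,-0.497],"fingers":0},
])

```text
time_s: 33.38
tool_pos: [419.2, 179.4, 143.1]
tool_rot: [0.301, 0.954, 0.0, -0.0]
ft_force: [0.4, 1.2, 0.1]
opening: 85.1
grip_force: 0.0
```

>>> jog_arm([
  {"translation":[18,16,3],"rot":[0,0,-0.1],"fingers":0},
  {"translation":[36,32,6],"rot":[0,0,-0.2],"fingers":0},
  {"translation":[54,49,9],"rot":[0,0,-0.3],"fingers":0},
  {"translation":[72,65,12],"rot":[0,0,-0.4],"fingers":0},
  {"translation":[89,81.5,13],"rot":[0,0,-0.497],"fingers":0},
])

```text
time_s: 33.8
tool_pos: [393.1, 297.4, 129.9]
tool_rot: [0.057, 0.998, -0.0, -0.0]
ft_force: [-0.6, -0.6, -0.6]
opening: 85.6
grip_force: 0.0
```

>>> jog_arm([
  {"translation":[0,0,0],"rot":[0,0,0],"fingers":0},
  {"translation":[0,0,0],"rot":[0,0,0],"fingers":0},
  {"translation":[0,0,0],"rot":[0,0,0],"fingers":0},
  {"translation":[0,0,0],"rot":[0,0,0],"fingers":0},
  {"translation":[0,0,0],"rot":[0,0,0],"fingers":0},
])

```text
time_s: 34.22
tool_pos: [393.2, 295.0, 130.6]
tool_rot: [0.06, 0.998, -0.0, -0.0]
ft_force: [0.4, -0.3, 0.0]
opening: 85.4
grip_force: 0.0
```

```bash
python3 - <<'E'
from fit import *
ctrl.camera("scene"); Y=np.pi/2+CASE[2]
plan([(lid(0)+[0,0,40],Y),(lid(0),Y)])
E
```

```text
t [-0.1, 0.9, 79.1] r [-0.0, 0.0, 0.0] rows>= 1.9
  -> at [393.3 295.9  51.5] 1.4497963267948966
t [-0.0, 0.0, 40.0] r [-0.0, -0.0, -0.0] rows>= 1.0
  -> at [393.3 295.9  11.5] 1.4497963267948966
```

>>> jog_arm([
  {"translation":[0,0,35],"rot":[0,0,0],"fingers":0},
  {"translation":[0,0,70],"rot":[0,0,0],"fingers":0},
  {"translation":[0,0,100],"rot":[0,0,0],"fingers":0},
  {"translation":[0,0,119],"rot":[0,0,0],"fingers":0},
  {"translation":[0,0,119],"rot":[0,0,0],"fingers":0},
])

```text
time_s: 34.68
tool_pos: [390.3, 293.4, 8.4]
tool_rot: [0.06, 0.998, -0.002, -0.003]
ft_force: [-0.2, -1.0, 0.9]
opening: 85.4
grip_force: 0.0
```

>>> jog_arm([
  {"translation":[0,0,0],"rot":[0,0,0],"fingers":1},
  {"translation":[0,0,0],"rot":[0,0,0],"fingers":1},
  {"translation":[0,0,0],"rot":[0,0,0],"fingers":1},
  {"translation":[0,0,0],"rot":[0,0,0],"fingers":1},
  {"translation":[0,0,0],"rot":[0,0,0],"fingers":1},
])

```text
time_s: 35.1
tool_pos: [393.7, 296.5, 12.9]
tool_rot: [0.059, 0.998, 0.001, 0.001]
ft_force: [-0.2, -0.1, 0.5]
opening: 25.7
grip_force: 0.0
```

>>> jog_arm([
  {"translation":[0,0,0],"rot":[0,0,0],"fingers":1},
  {"translation":[0,0,0],"rot":[0,0,0],"fingers":1},
  {"translation":[0,0,0],"rot":[0,0,0],"fingers":1},
])

```text
time_s: 35.35
tool_pos: [393.3, 294.9, 12.9]
tool_rot: [0.059, 0.998, -0.001, 0.001]
ft_force: [0.2, -5.1, 8.3]
opening: 14.6
grip_force: 58.6
```

```bash
python3 - <<'E'
from fit import *
a=lid(0); r=down(np.pi/2+CASE[2])
for t in np.arange(.1,1.71,.1): print(round(t,2), r.inv().apply(lid(t)-a).round(1)[[0,2]], end="; ")
E
```

```text
0.1 [ -1.2 -12.9]; 0.2 [ -3.8 -25.7]; 0.3 [ -7.6 -38.1]; 0.4 [-12.6 -50.2]; 0.5 [-18.8 -61.6]; 0.6 [-26.1 -72.4]; 0.7 [-34.4 -82.3]; 0.8 [-43.7 -91.4]; 0.9 [-53.9 -99.6]; 1.0 [ -64.8 -106.6]; 1.1 [ -76.4 -112.6]; 1.2 [ -88.5 -117.3]; 1.3 [-101.  -120.9]; 1.4 [-113.8 -123.1]; 1.5 [-126.8 -124.1]; 1.6 [-139.8 -123.8]; 1.7 [-152.7 -122.1];
```

Tab pinched at 14.6 mm opening. Swinging the lid up its arc.

>>> jog_arm([
  {"translation":[-2,0,-19],"rot":[0,0,0],"fingers":1},
  {"translation":[-7.5,0,-38],"rot":[0,0,0],"fingers":1},
  {"translation":[-15.5,0,-56],"rot":[0,0,0],"fingers":1},
  {"translation":[-26,0,-72],"rot":[0,0,0],"fingers":1},
  {"translation":[-26,0,-72],"rot":[0,0,0],"fingers":1},
])

```text
time_s: 35.77
tool_pos: [421.8, 291.5, 86.1]
tool_rot: [0.059, 0.998, -0.001, 0.003]
ft_force: [4.0, -3.6, -4.5]
opening: 14.4
grip_force: 59.2
```

>>> jog_arm([
  {"translation":[-13,0,-14.5],"rot":[0,0,0],"fingers":1},
  {"translation":[-28,0,-27],"rot":[0,0,0],"fingers":1},
  {"translation":[-44.5,0,-37.5],"rot":[0,0,0],"fingers":1},
  {"translation":[-62.5,0,-45],"rot":[0,0,0],"fingers":1},
  {"translation":[-62.5,0,-45],"rot":[0,0,0],"fingers":1},
])

```text
time_s: 36.18
tool_pos: [483.0, 283.9, 129.3]
tool_rot: [0.06, 0.998, -0.001, 0.001]
ft_force: [-1.6, -2.4, -1.9]
opening: 13.9
grip_force: 58.9
```

>>> jog_arm([
  {"translation":[-12.5,0,-3.5],"rot":[0,0,0],"fingers":1},
  {"translation":[-25,0,-6],"rot":[0,0,0],"fingers":1},
  {"translation":[-38,0,-7],"rot":[0,0,0],"fingers":1},
  {"translation":[-51,0,-6.5],"rot":[0,0,0],"fingers":1},
  {"translation":[-51,0,-6.5],"rot":[0,0,0],"fingers":1},
])

```text
time_s: 36.6
tool_pos: [533.9, 277.8, 134.5]
tool_rot: [0.06, 0.998, -0.001, 0.001]
ft_force: [-1.9, -4.4, -1.4]
opening: 11.8
grip_force: 58.5
```

>>> jog_arm([
  {"translation":[0,0,0],"rot":[0,0,0],"fingers":1},
  {"translation":[0,0,0],"rot":[0,0,0],"fingers":1},
  {"translation":[0,0,0],"rot":[0,0,0],"fingers":1},
])

```text
time_s: 36.85
tool_pos: [531.3, 278.1, 134.5]
tool_rot: [0.059, 0.998, -0.001, -0.0]
ft_force: [-0.5, -5.1, -3.8]
opening: 11.9
grip_force: 58.5
```

>>> jog_arm([
  {"translation":[0,0,0],"rot":[0,0,0],"fingers":0},
  {"translation":[0,0,0],"rot":[0,0,0],"fingers":0},
  {"translation":[0,0,-5],"rot":[0,0,0],"fingers":0},
  {"translation":[0,0,-30],"rot":[0,0,0],"fingers":0},
  {"translation":[0,0,-60],"rot":[0,0,0],"fingers":0},
])

```text
time_s: 37.27
tool_pos: [530.5, 279.5, 194.5]
tool_rot: [0.059, 0.998, -0.0, -0.001]
ft_force: [1.3, -0.1, 0.2]
opening: 71.5
grip_force: 0.0
```

>>> jog_arm([
  {"translation":[20,-40,0],"rot":[0,0,0],"fingers":0},
  {"translation":[40,-80,0],"rot":[0,0,0],"fingers":0},
  {"translation":[40,-120,0],"rot":[0,0,0],"fingers":0},
  {"translation":[40,-160,0],"rot":[0,0,0],"fingers":0},
  {"translation":[40,-180,0],"rot":[0,0,0],"fingers":0},
])

```text
time_s: 37.68
tool_pos: [469.9, 102.8, 196.6]
tool_rot: [0.059, 0.998, -0.0, 0.002]
ft_force: [0.5, -1.0, 0.0]
opening: 85.5
grip_force: 0.0
```

```bash
python3 - <<'E'
from fit import *
im=pics(); print(tool()[0],tool()[1].as_matrix()[:,1])
for q in("wrench","wrench_rest","socket_mouth","lid_tab","lid_hinge"):
    a=marks(q,"scene")[:2];b=marks(q,"top")[:2]; print(q,a,b)
    if a and b: print("  ",tri({"scene":a[0][0],"top":b[0][0]}))
for t in(1.7,1.95):
    P=loc(CASE,[[56-130*np.cos(t)+6*np.sin(t),0,36+130*np.sin(t)+6*np.cos(t)]])[0]; print("tab",t,proj("scene",P),proj("top",P))
P=loc(CASE,[[0,0,44],[0,-120,44]]); print("wr model",P,proj("scene",P),proj("top",P))
a=cv2.resize(im["scene"][105:205,190:310],None,fx=4,fy=4,interpolation=2); b=cv2.resize(im["top"][130:250,150:280],None,fx=2.4,fy=2.4,interpolation=2)
o=np.zeros((400,800,3),np.uint8); o[:,:480]=a; o[:b.shape[0],480:480+b.shape[1]]=b; save("c1",o)
E
```

```text
[470.63981832 102.84848899 196.62447477] [1.22094678e-01 9.92518454e-01 8.86078669e-05]
wrench [([245.7, 153.1], 0.78)] [([205.1, 204.6], 0.87)]
   (array([462.07232039, 315.38958543,  28.74964683]), np.float64(0.40700869817328567))
wrench_rest [([343.6, 199.8], 0.25)] [([398.0, 184.7], 0.66), ([203.7, 201.1], 0.64)]
   (array([ 480.0570514 , -178.70255135,  257.57440655]), np.float64(15.644906255475235))
socket_mouth [([263.3, 176.3], 0.63), ([340.2, 189.3], 0.58)] [([363.1, 176.1], 0.52)]
   (array([421.87137655, -61.13543078, 332.71687252]), np.float64(49.07856264822374))
lid_tab [([279.4, 118.9], 0.59), ([345.0, 200.3], 0.55)] [([213.2, 154.2], 0.85)]
   (array([587.97932222, 284.2613529 , 125.34638732]), np.float64(1.435482649456219))
lid_hinge [([267.5, 146.2], 0.72)] [([222.5, 182.7], 0.89)]
   (array([524.74626529, 268.90205462,  54.01530462]), np.float64(0.33476692795488816))
tab 1.7 [[268.46299175 117.97221297]] [[209.93592625 163.98219916]]
tab 1.95 [[276.69913212 116.18018053]] [[214.19734358 154.21624141]]
wr model [[466.8        287.          44.        ]
 [452.31540529 167.87738873  44.        ]] [[251.23513085 153.98492757]
 [271.0133669  176.4095166 ]] [[213.8431551  202.59797402]
 [254.27138139 211.61683316]]
```

View pics/c1.png

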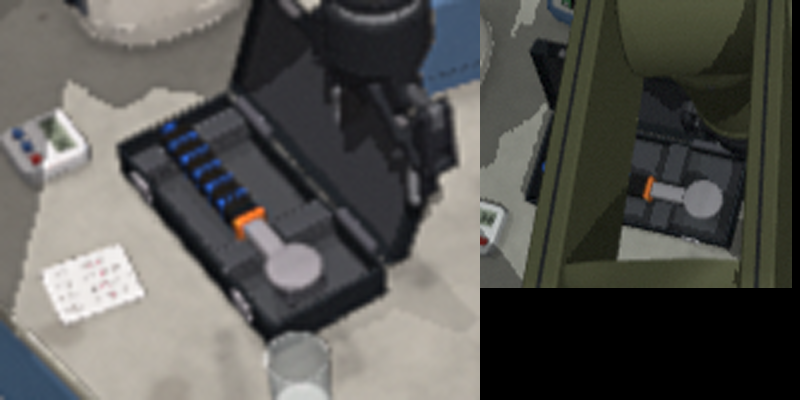

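The lid stands fully open, with the tab near the 1.95 rad prediction. The wrench lies with its blue-striped handle at scene (235-250,138-155), orange ring (252,160) and steel head (263,171).

```bash
python3 - <<'E'
from fit import *
im=ctrl.camera("scene"); h=cv2.cvtColor(im,cv2.COLOR_RGB2HSV).astype(int)
W=np.zeros((400,640),bool); W[130:190,220:285]=1
bl=W&(h[...,0]>100)&(h[...,0]<130)&(h[...,1]>130)&(h[...,2]>90); bl[:,255:]=0
og=W&(h[...,0]<18)&(h[...,1]>150)&(h[...,2]>110)
for nm,m,z in(("blue",bl,43),("orange",og,42)):
    v,u=np.nonzero(m); P=np.array([at_z("scene",(a,b),z) for a,b in zip(u,v)]); 
    print(nm,m.sum(),u.mean(),v.mean(),P.mean(0).round(1)); c,s=np.cos(CASE[2]),np.sin(CASE[2]); L=(P-[CASE[0],CASE[1],0])[:,:2]@np.array([[c,-s],[s,c]]); print("local mean",L.mean(0).round(1),"min",L.min(0).round(1),"max",L.max(0).round(1))
gr=W&(h[...,1]<40)&(h[...,2]>120)
n,lab,st,ce=cv2.connectedComponentsWithStats(gr.astype(np.uint8))
for i in range(1,n):
    if st[i,4]>40: print("grey",st[i],ce[i])
o=ctrl.outline_of("wrench","scene")[0]; v,u=np.nonzero(o["region"]); print(o["bbox"],o["confidence"])
for zz in(44,): 
    P=np.array([at_z("scene",(a,b),zz) for a,b in zip(u,v)]); L=(P-[CASE[0],CASE[1],0])[:,:2]@np.array([[c,-s],[s,c]]); print(L.min(0),L.max(0)); 
    for lo in range(-100,120,20):
        k=(L[:,1]>lo)&(L[:,1]<lo+20); print(lo,k.sum(),L[k,0].mean().round(1),np.ptp(L[k,0]).round(1) if k.any() else 0)
E
```

```text
blue 52 239.8653846153846 145.25 [464.2 345.2  43. ]
local mean [-9.6 57.4] min [-22.3   5.4] max [  3.8 112.1]
orange 24 251.125 159.66666666666666 [451.7 269.1  42. ]
local mean [-12.9 -19.6] min [-26.3 -33.5] max [  3.8 -13. ]
grey [220 130  21  10 115] [227.06086957 133.05217391]
grey [220 149  35  41 738] [231.24661247 175.53387534]
grey [251 160  19  17 166] [260.80722892 168.98795181]
grey [260 180  25  10 103] [276.91262136 186.3592233 ]
[230.5, 134.7, 41.2, 46.8] 0.82
[ -32.61666911 -119.83919525] [ 11.91344675 107.19718127]
-100 65 -10.1 44.5
-80 45 -8.8 37.9
-60 30 -12.1 20.2
-40 39 -13.8 28.0
-20 40 -12.2 31.2
0 44 -12.4 30.7
20 43 -12.6 31.5
40 40 -12.8 29.6
60 41 -12.3 31.5
80 37 -11.4 29.2
100 8 -8.7 15.9
```

```bash
python3 - <<'E'
from fit import *
Y=CASE[2]; P=loc(CASE,[[-10,26,0]])[0]; print(P)
plan([((P[0],P[1],150),Y)])
E
```

```text
[460.01144458 314.01694867   0.        ]
t [11.6, 68.5, 15.0] r [-0.0, -0.0, 0.525] rows>= 4.2
t [44.3, 53.5, 15.0] r [-0.0, -0.0, 0.525] rows>= 4.2
t [65.2, 24.1, 15.0] r [-0.0, -0.0, 0.525] rows>= 4.2
  -> at [460. 314. 150.] -0.121
```

>>> jog_arm([
  {"translation":[2,14,3],"rot":[0,0,0.1],"fingers":0.53},
  {"translation":[5,28,6],"rot":[0,0,0.21],"fingers":0.53},
  {"translation":[7,42,9],"rot":[0,0,0.32],"fingers":0.53},
  {"translation":[9,56,12],"rot":[0,0,0.43],"fingers":0.53},
  {"translation":[11.5,68.5,15],"rot":[0,0,0.525],"fingers":0.53},
])

```text
time_s: 38.8
tool_pos: [467.1, 175.7, 179.9]
tool_rot: [0.319, 0.948, 0.0, 0.0]
ft_force: [0.7, -1.5, -0.8]
opening: 40.2
grip_force: 0.0
```

>>> jog_arm([
  {"translation":[9,11,3],"rot":[0,0,0.1],"fingers":0.53},
  {"translation":[18,22,6],"rot":[0,0,0.21],"fingers":0.53},
  {"translation":[27,33,9],"rot":[0,0,0.32],"fingers":0.53},
  {"translation":[36,44,12],"rot":[0,0,0.43],"fingers":0.53},
  {"translation":[44,53.5,15],"rot":[0,0,0.525],"fingers":0.53},
])

```text
time_s: 39.22
tool_pos: [463.8, 245.0, 164.8]
tool_rot: [0.554, 0.833, 0.0, -0.0]
ft_force: [-0.6, -0.5, -1.1]
opening: 40.5
grip_force: 0.0
```

>>> jog_arm([
  {"translation":[13,5,3],"rot":[0,0,0.1],"fingers":0.53},
  {"translation":[26,10,6],"rot":[0,0,0.21],"fingers":0.53},
  {"translation":[39,15,9],"rot":[0,0,0.32],"fingers":0.53},
  {"translation":[52,20,12],"rot":[0,0,0.43],"fingers":0.53},
  {"translation":[65,24,15],"rot":[0,0,0.525],"fingers":0.53},
])

```text
time_s: 39.63
tool_pos: [460.6, 314.1, 149.8]
tool_rot: [0.751, 0.66, 0.0, 0.0]
ft_force: [-0.1, 0.7, -0.7]
opening: 40.2
grip_force: 0.0
```

>>> jog_arm([
  {"translation":[0,0,20],"rot":[0,0,0],"fingers":0.53},
  {"translation":[0,0,50],"rot":[0,0,0],"fingers":0.53},
  {"translation":[0,0,80],"rot":[0,0,0],"fingers":0.53},
  {"translation":[0,0,80],"rot":[0,0,0],"fingers":0.53},
  {"translation":[0,0,80],"rot":[0,0,0],"fingers":0.53},
])

```text
time_s: 40.05
tool_pos: [459.0, 312.4, 68.7]
tool_rot: [0.749, 0.662, -0.002, -0.0]
ft_force: [-0.1, -0.4, 0.6]
opening: 40.5
grip_force: 0.0
```

```bash
python3 - <<'E'
from fit import *
im=ctrl.camera("scene"); st=ctrl.state(); print(st["opening"],st["tool_pos"])
Y=CASE[2]; P=loc(CASE,[[-10,26,0]])[0]
plan([((P[0],P[1],30),Y),((P[0],P[1],-5.5),Y)])
E
```

```text
39.81804102054476 [460.59867518 313.24182143  70.28942852]
t [0.7, -0.7, 40.3] r [-0.001, 0.0, -0.002] rows>= 1.0
  -> at [460. 314.  30.] -0.121
t [-0.0, -0.0, 35.5] r [0.0, -0.0, -0.0] rows>= 0.9
  -> at [460.  314.   -5.5] -0.121
```

>>> jog_arm([
  {"translation":[0,0,20],"rot":[0,0,0],"fingers":0.53},
  {"translation":[0,0,35],"rot":[0,0,0],"fingers":0.53},
  {"translation":[0,0,45],"rot":[0,0,0],"fingers":0.53},
  {"translation":[0,0,50],"rot":[0,0,0],"fingers":0.53},
  {"translation":[0,0,50],"rot":[0,0,0],"fingers":0.53},
])

```text
time_s: 40.52
tool_pos: [460.8, 313.2, 20.3]
tool_rot: [0.749, 0.662, 0.0, 0.0]
ft_force: [-0.2, -0.2, -0.1]
opening: 40.1
grip_force: 0.0
```

>>> jog_arm([
  {"translation":[0,0,5],"rot":[0,0,0],"fingers":0.53},
  {"translation":[0,0,10],"rot":[0,0,0],"fingers":0.53},
  {"translation":[0,0,14],"rot":[0,0,0],"fingers":0.53},
  {"translation":[0,0,14],"rot":[0,0,0],"fingers":0.53},
])

```text
time_s: 40.85
tool_pos: [460.2, 312.9, 5.6]
tool_rot: [0.749, 0.662, -0.0, -0.0]
ft_force: [-0.0, -0.5, 0.3]
opening: 40.4
grip_force: 0.0
```

>>> jog_arm([
  {"translation":[0,0,4],"rot":[0,0,0],"fingers":0.53},
  {"translation":[0,0,8],"rot":[0,0,0],"fingers":0.53},
  {"translation":[0,0,11],"rot":[0,0,0],"fingers":0.53},
  {"translation":[0,0,11],"rot":[0,0,0],"fingers":0.53},
  {"translation":[0,0,11],"rot":[0,0,0],"fingers":0.53},
])

```text
time_s: 41.27
tool_pos: [460.3, 313.0, -5.2]
tool_rot: [0.749, 0.662, -0.0, -0.0]
ft_force: [1.0, -0.4, 0.5]
opening: 39.9
grip_force: 0.0
```

>>> jog_arm([
  {"translation":[0,0,0],"rot":[0,0,0],"fingers":1},
  {"translation":[0,0,0],"rot":[0,0,0],"fingers":1},
  {"translation":[0,0,0],"rot":[0,0,0],"fingers":1},
  {"translation":[0,0,0],"rot":[0,0,0],"fingers":1},
  {"translation":[0,0,0],"rot":[0,0,0],"fingers":1},
])

```text
time_s: 41.68
tool_pos: [460.5, 313.3, -4.6]
tool_rot: [0.749, 0.662, 0.0, -0.0]
ft_force: [-0.5, 0.2, 2.5]
opening: 25.4
grip_force: 59.9
```

Wrench gripped at 25.4 mm. Lifting it out.

>>> jog_arm([
  {"translation":[0,0,-10],"rot":[0,0,0],"fingers":1},
  {"translation":[0,0,-30],"rot":[0,0,0],"fingers":1},
  {"translation":[0,0,-60],"rot":[0,0,0],"fingers":1},
  {"translation":[0,0,-90],"rot":[0,0,0],"fingers":1},
  {"translation":[0,0,-125],"rot":[0,0,0],"fingers":1},
])

```text
time_s: 42.1
tool_pos: [459.1, 312.1, 120.2]
tool_rot: [0.749, 0.662, -0.002, -0.0]
ft_force: [0.6, 0.5, -4.1]
opening: 25.3
grip_force: 59.3
```

>>> jog_arm([
  {"translation":[0,0,0],"rot":[0,0,0],"fingers":1},
  {"translation":[0,0,0],"rot":[0,0,0],"fingers":1},
  {"translation":[0,0,0],"rot":[0,0,0],"fingers":1},
  {"translation":[0,0,0],"rot":[0,0,0],"fingers":1},
  {"translation":[0,0,0],"rot":[0,0,0],"fingers":1},
])

```text
time_s: 42.52
tool_pos: [458.9, 312.2, 118.0]
tool_rot: [0.749, 0.662, -0.002, -0.0]
ft_force: [0.6, -0.4, -3.3]
opening: 25.1
grip_force: 59.5
```

```bash
cat > wr.py <<'E'
from fit import *
import sys
im=pics(); st=ctrl.state(); p=st["tool_pos"]; y=tool(st)[1].as_matrix()[:,1]; yaw=np.arctan2(y[1],y[0])-np.pi/2; print("tool",p.round(1),"wrench yaw",yaw.round(3),"grip",st["opening"].round(1),st["grip_force"].round(0))
zu=p[2]+24.6; d=np.array([np.cos(yaw),np.sin(yaw),0]); H=np.array([p[0],p[1],zu])+120*d; print("nominal mouth",H.round(1))
L=lambda P:((P-H)@d, (P-H)@np.array([-d[1],d[0],0]))
for n in C:
    for q,w in(("socket_mouth",H),("wrench",H-120*d)):
        for m in marks(q,n)[:2]: print(n,q,m,"nominal px",proj(n,w)[0].round(1),"along/across at z",np.round(L(at_z(n,m[0],zu)),1))
    hsv=cv2.cvtColor(im[n],cv2.COLOR_RGB2HSV).astype(int); g=((hsv[...,1]<40)&(hsv[...,2]>110)).astype(np.uint8)
    u=proj(n,H+[0,0,26])[0]; o=ctrl.outline_of("wrench",n)
    if o:
        v_,u_=np.nonzero(o[0]["region"]); P=np.array([at_z(n,(a,b),zu+24) for a,b in zip(u_,v_)]); l=np.array([L(q) for q in P]); print(n,"outline along",l[:,0].min().round(1),l[:,0].max().round(1),"across head",l[l[:,0]>-15,1].mean().round(1) if (l[:,0]>-15).any() else None, o[0]["confidence"])
E
python3 wr.py
```

```text
Traceback (most recent call last):
  File "wr.py", line 3, in <module>
    im=pics(); st=ctrl.state(); p=st["tool_pos"]; y=tool(st)[1].as_matrix()[:,1]; yaw=np.arctan2(y[1],y[0])-np.pi/2; print("tool",p.round(1),"wrench yaw",yaw.round(3),"grip",st["opening"].round(1),st["grip_force"].round(0))
                                                                                                                                                                              ^^^^^^^^^^^^^^^^^^^
AttributeError: 'float' object has no attribute 'round'
```

```bash
sed -i 's/st\["opening"\].round(1),st\["grip_force"\].round(0)/round(st["opening"],1),round(st["grip_force"])/' wr.py; python3 wr.py
```

```text
tool [460.  312.8 119. ] wrench yaw -1.694 grip 25.1 60
nominal mouth [445.3 193.7 143.6]
scene socket_mouth ([242.0, 128.6], 0.75) nominal px [261.7 152.3] along/across at z [-123.1    4. ]
scene socket_mouth ([260.1, 152.3], 0.44) nominal px [261.7 152.3] along/across at z [-2.9 -4. ]
scene wrench ([242.1, 127.6], 0.97) nominal px [241.4 129.7] along/across at z [-126.8    6.6]
scene outline along -181.6 27.9 across head -2.4 0.83
top socket_mouth ([235.3, 203.3], 0.47) nominal px [237.9 206. ] along/across at z [-8.5  5.4]
top wrench ([191.8, 196.8], 0.59) nominal px [193.5 196. ] along/across at z [-123.7   -3. ]
top outline along -123.4 14.9 across head 0.2 0.93
```

```bash
python3 - <<'E'
from fit import *
plan([((463.2,-118,120),1.531)],((460.2,313,120.5),-.121))
E
```

```text
t [-142.5, 18.3, 0.2] r [0.0, 0.0, -0.551] rows>= 4.4
t [-131.0, -58.9, 0.2] r [0.0, 0.0, -0.551] rows>= 4.4
t [-80.8, -118.8, 0.2] r [0.0, 0.0, -0.551] rows>= 4.4
  -> at [ 463.2 -118.   120. ] 1.531
```

>>> jog_arm([
  {"translation":[-29,4,0],"rot":[0,0,-0.11],"fingers":1},
  {"translation":[-58,8,0],"rot":[0,0,-0.22],"fingers":1},
  {"translation":[-87,12,0],"rot":[0,0,-0.33],"fingers":1},
  {"translation":[-116,15,0],"rot":[0,0,-0.44],"fingers":1},
  {"translation":[-142.5,18.5,0],"rot":[0,0,-0.551],"fingers":1},
])

```text
time_s: 43.43
tool_pos: [461.0, 168.0, 120.2]
tool_rot: [0.538, 0.843, -0.0, 0.0]
ft_force: [0.4, -0.2, -4.8]
opening: 25.2
grip_force: 59.6
```

>>> jog_arm([
  {"translation":[-26,-12,0],"rot":[0,0,-0.11],"fingers":1},
  {"translation":[-52,-24,0],"rot":[0,0,-0.22],"fingers":1},
  {"translation":[-78,-35,0],"rot":[0,0,-0.33],"fingers":1},
  {"translation":[-105,-47,0],"rot":[0,0,-0.44],"fingers":1},
  {"translation":[-131,-59,0],"rot":[0,0,-0.551],"fingers":1},
])

```text
time_s: 43.85
tool_pos: [462.1, 24.3, 120.4]
tool_rot: [0.289, 0.957, 0.0, 0.0]
ft_force: [0.5, -0.0, -4.4]
opening: 25.0
grip_force: 59.5
```

>>> jog_arm([
  {"translation":[-16,-24,0],"rot":[0,0,-0.11],"fingers":1},
  {"translation":[-32,-48,0],"rot":[0,0,-0.22],"fingers":1},
  {"translation":[-48,-71,0],"rot":[0,0,-0.33],"fingers":1},
  {"translation":[-64,-95,0],"rot":[0,0,-0.44],"fingers":1},
  {"translation":[-81,-119,0],"rot":[0,0,-0.551],"fingers":1},
])

```text
time_s: 44.27
tool_pos: [462.5, -119.5, 120.4]
tool_rot: [0.018, 1.0, -0.0, -0.0]
ft_force: [0.3, 0.0, -4.1]
opening: 24.9
grip_force: 59.4
```

>>> jog_arm([
  {"translation":[0,0,0],"rot":[0,0,0],"fingers":1},
  {"translation":[0,0,0],"rot":[0,0,0],"fingers":1},
  {"translation":[0,0,0],"rot":[0,0,0],"fingers":1},
  {"translation":[0,0,0],"rot":[0,0,0],"fingers":1},
  {"translation":[0,0,0],"rot":[0,0,0],"fingers":1},
])

```text
time_s: 44.68
tool_pos: [462.7, -117.1, 120.1]
tool_rot: [0.02, 1.0, 0.0, -0.0]
ft_force: [0.5, 0.0, -3.5]
opening: 25.3
grip_force: 59.9
```

```bash
python3 wr.py; python3 - <<'E'
from fit import *
im=ctrl.camera("top"); save("w1",im,(290,140,150,75),5)
for n in C: print(n,marks("bolt_top",n),proj(n,[[580.1,-122.7,117],[580.1,-122.7,143.6+24]]).round(1))
E
```

```text
tool [ 462.9 -117.2  120.1] wrench yaw -0.04 grip 24.6 60
nominal mouth [ 582.8 -121.9  144.7]
scene socket_mouth ([367.4, 187.8], 0.6) nominal px [366.8 186.9] along/across at z [-1.  -3.7]
scene socket_mouth ([368.8, 191.1], 0.37) nominal px [366.8 186.9] along/across at z [ -6.5 -15.1]
scene wrench ([335.3, 209.0], 0.57) nominal px [336.5 208.5] along/across at z [-123.7    1. ]
scene outline along -211.6 15.3 across head -2.5 0.62
top wrench ([358.3, 212.0], 0.68) nominal px [357.6 211.1] along/across at z [-122.    -2.1]
top outline along -188.0 -130.3 across head None 0.49
scene [([368.1, 191.6], 0.6), ([347.5, 199.7], 0.52), ([363.1, 202.1], 0.22)] [[365.5 193.3]
 [367.  182.6]]
top [] [[361.8 171.4]
 [364.2 165.6]]
```

View pics/w1.png

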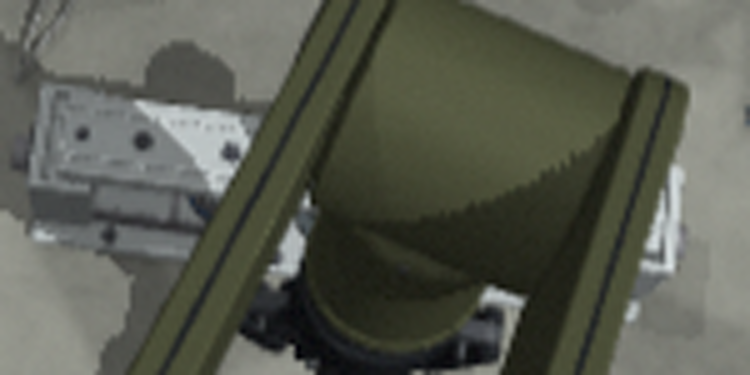

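The arm hides the bolt in the top view, but the nominal mouth lies within about 1 mm of the bolt. Lowering by force.

>>> jog_arm([
  {"translation":[0,0,10],"rot":[0,0,0],"fingers":1},
  {"translation":[0,0,18],"rot":[0,0,0],"fingers":1},
  {"translation":[0,0,24],"rot":[0,0,0],"fingers":1},
  {"translation":[0,0,24],"rot":[0,0,0],"fingers":1},
  {"translation":[0,0,24],"rot":[0,0,0],"fingers":1},
])

```text
time_s: 45.65
tool_pos: [462.4, -118.0, 95.5]
tool_rot: [0.02, 1.0, 0.0, -0.001]
ft_force: [-0.7, 0.1, -3.4]
opening: 25.2
grip_force: 60.0
```

>>> jog_arm([
  {"translation":[0,0,2],"rot":[0,0,0],"fingers":1},
  {"translation":[0,0,4],"rot":[0,0,0],"fingers":1},
  {"translation":[0,0,6],"rot":[0,0,0],"fingers":1},
  {"translation":[0,0,6],"rot":[0,0,0],"fingers":1},
])

```text
time_s: 45.98
tool_pos: [462.8, -118.1, 89.9]
tool_rot: [0.02, 1.0, 0.0, -0.0]
ft_force: [-0.8, -0.2, -3.1]
opening: 24.9
grip_force: 60.0
```

>>> jog_arm([
  {"translation":[0,0,2],"rot":[0,0,0],"fingers":1},
  {"translation":[0,0,4],"rot":[0,0,0],"fingers":1},
  {"translation":[0,0,4],"rot":[0,0,0],"fingers":1},
])

```text
time_s: 46.23
tool_pos: [463.0, -118.2, 85.9]
tool_rot: [0.02, 1.0, 0.0, 0.0]
ft_force: [-0.1, 0.6, -3.5]
opening: 25.0
grip_force: 60.0
```

>>> jog_arm([
  {"translation":[0,0,1],"rot":[0,0,0],"fingers":1},
  {"translation":[0,0,3],"rot":[0,0,0],"fingers":1},
  {"translation":[0,0,3],"rot":[0,0,0],"fingers":1},
])

```text
time_s: 46.48
tool_pos: [463.3, -118.2, 82.9]
tool_rot: [0.02, 1.0, -0.0, 0.0]
ft_force: [1.7, -0.6, -3.7]
opening: 25.3
grip_force: 60.0
```

>>> jog_arm([
  {"translation":[0,0,1],"rot":[0,0,0],"fingers":1},
  {"translation":[0,0,3],"rot":[0,0,0],"fingers":1},
  {"translation":[0,0,3],"rot":[0,0,0],"fingers":1},
])

```text
time_s: 46.73
tool_pos: [463.2, -118.2, 79.9]
tool_rot: [0.02, 1.0, -0.0, 0.0]
ft_force: [1.0, 0.2, -3.6]
opening: 25.0
grip_force: 60.0
```

>>> jog_arm([
  {"translation":[0,0,1],"rot":[0,0,0],"fingers":1},
  {"translation":[0,0,2.5],"rot":[0,0,0],"fingers":1},
  {"translation":[0,0,2.5],"rot":[0,0,0],"fingers":1},
])

```text
time_s: 46.98
tool_pos: [463.2, -118.2, 77.5]
tool_rot: [0.02, 1.0, -0.0, 0.0]
ft_force: [1.4, 0.7, -3.4]
opening: 25.1
grip_force: 60.0
```

```bash
python3 - <<'E'
from fit import *
ctrl.camera("scene"); st=ctrl.state(); print(st["tool_pos"],st["ft_force"].round(2),st["wrist_torque"].round(3))
E
```

```text
[ 463.23998056 -118.2416411    77.56555713] [ 2.23 -0.13 -3.53] [-0.007 -0.254  0.056]
```

Socket fully on (mouth about 102 mm, 15 mm below the bolt top). Turning clockwise about the bolt.

>>> jog_arm([
  {"translation":[-0.6,11.7,0],"rot":[0,0,0.1],"fingers":1},
  {"translation":[-2.3,23.3,0],"rot":[0,0,0.2],"fingers":1},
  {"translation":[-5.2,34.6,0],"rot":[0,0,0.3],"fingers":1},
  {"translation":[-9.3,45.6,0],"rot":[0,0,0.4],"fingers":1},
  {"translation":[-9.3,45.6,0],"rot":[0,0,0.4],"fingers":1},
])

```text
time_s: 47.45
tool_pos: [475.8, -72.6, 77.8]
tool_rot: [0.22, 0.976, -0.0, 0.001]
ft_force: [2.3, -4.9, -5.0]
opening: 25.1
grip_force: 60.2
```

```bash
cat > tq.py <<'E'
from fit import *
ctrl.camera("scene"); st=ctrl.state(); p,r=tool(st); y=r.as_matrix()[:,1]; yaw=np.arctan2(y[1],y[0])-np.pi/2
f=np.array(st["ft_force"]);m=np.array(st["wrist_torque"]); b=np.array([580.3,-122.8]); d=(p[:2]-b)/1000
print("cw angle",round(-.04-yaw,3),"R",round(np.hypot(*d)*1000,1),"pos",p.round(1),"F",f.round(1),"Mz",m[2].round(3),"T about bolt",round(m[2]+d[0]*f[1]-d[1]*f[0],3),"open",round(st["opening"],1),"t",st["time_s"])
E
python3 tq.py
```

```text
cw angle 0.398 R 116.0 pos [475.4 -73.4  77.8] F [ 2.7 -2.8 -4.2] Mz -0.183 T about bolt -0.017 open 25.2 t 47.5
```

>>> jog_arm([
  {"translation":[-0.6,11.7,0],"rot":[0,0,0.1],"fingers":1},
  {"translation":[-2.3,23.3,0],"rot":[0,0,0.2],"fingers":1},
  {"translation":[-5.2,34.6,0],"rot":[0,0,0.3],"fingers":1},
  {"translation":[-5.2,34.6,0],"rot":[0,0,0.3],"fingers":1},
])

```text
time_s: 47.83
tool_pos: [495.0, -44.8, 77.7]
tool_rot: [0.362, 0.932, -0.001, 0.001]
ft_force: [1.3, -7.1, -5.6]
opening: 25.0
grip_force: 60.2
```

```bash
python3 tq.py
```

```text
cw angle 0.697 R 115.6 pos [494.4 -45.4  77.7] F [ 3.2 -4.7 -4.9] Mz -0.161 T about bolt 0.001 open 25.2 t 47.8833
```

>>> jog_arm([
  {"translation":[-0.3,8.2,0],"rot":[0,0,0.07],"fingers":1},
  {"translation":[-1.3,17.5,0],"rot":[0,0,0.15],"fingers":1},
  {"translation":[-1.3,17.5,0],"rot":[0,0,0.15],"fingers":1},
  {"translation":[-1.3,17.5,0],"rot":[0,0,0.15],"fingers":1},
])

```text
time_s: 48.22
tool_pos: [506.7, -34.0, 77.6]
tool_rot: [0.429, 0.904, -0.001, 0.001]
ft_force: [3.3, -5.3, -4.4]
opening: 25.4
grip_force: 60.1
```

```bash
python3 tq.py; python3 tq.py
```

```text
cw angle 0.846 R 115.4 pos [506.7 -34.   77.7] F [ 2.9 -5.9 -3.8] Mz -0.047 T about bolt 0.132 open 25.0 t 48.2667
cw angle 0.846 R 115.4 pos [506.7 -34.   77.7] F [ 1.9 -5.7 -3.7] Mz -0.016 T about bolt 0.236 open 25.1 t 48.3167
```

>>> jog_arm([
  {"translation":[-0.3,8.2,0],"rot":[0,0,0.07],"fingers":1},
  {"translation":[-0.6,11.7,0],"rot":[0,0,0.1],"fingers":1},
  {"translation":[-0.6,11.7,0],"rot":[0,0,0.1],"fingers":1},
  {"translation":[-0.6,11.7,0],"rot":[0,0,0.1],"fingers":1},
])

```text
time_s: 48.65
tool_pos: [515.7, -27.4, 77.6]
tool_rot: [0.473, 0.881, -0.001, 0.001]
ft_force: [1.7, -6.6, -4.3]
opening: 24.9
grip_force: 60.0
```

```bash
python3 tq.py; python3 tq.py
```

```text
cw angle 0.945 R 115.2 pos [515.7 -27.4  77.6] F [ 1.7 -6.9 -3.3] Mz 0.105 T about bolt 0.391 open 24.8 t 48.7
cw angle 0.945 R 115.2 pos [515.7 -27.4  77.6] F [ 1.8 -6.1 -3.3] Mz 0.152 T about bolt 0.376 open 25.1 t 48.75
```

Torque about the bolt is now building (0.38 N m). Smaller steps from here.

>>> jog_arm([
  {"translation":[-0.1,5.9,0],"rot":[0,0,0.05],"fingers":1},
  {"translation":[-0.6,11.7,0],"rot":[0,0,0.1],"fingers":1},
  {"translation":[-0.6,11.7,0],"rot":[0,0,0.1],"fingers":1},
  {"translation":[-0.6,11.7,0],"rot":[0,0,0.1],"fingers":1},
])

```text
time_s: 49.08
tool_pos: [525.5, -21.7, 77.5]
tool_rot: [0.516, 0.856, -0.002, 0.001]
ft_force: [1.8, -6.8, -3.9]
opening: 25.6
grip_force: 60.1
```

```bash
python3 tq.py; python3 tq.py
```

```text
cw angle 1.045 R 115.0 pos [525.5 -21.7  77.5] F [ 0.8 -7.6 -3.9] Mz 0.129 T about bolt 0.46 open 25.2 t 49.1333
cw angle 1.045 R 115.0 pos [525.5 -21.7  77.6] F [ 1.6 -7.1 -4.4] Mz 0.17 T about bolt 0.399 open 24.7 t 49.1833
```

>>> jog_arm([
  {"translation":[-0.1,5.9,0],"rot":[0,0,0.05],"fingers":1},
  {"translation":[-0.1,5.9,0],"rot":[0,0,0.05],"fingers":1},
  {"translation":[-0.1,5.9,0],"rot":[0,0,0.05],"fingers":1},
])

```text
time_s: 49.43
tool_pos: [530.6, -19.2, 77.5]
tool_rot: [0.538, 0.843, -0.002, 0.0]
ft_force: [1.6, -7.0, -4.1]
opening: 24.9
grip_force: 60.1
```

```bash
python3 tq.py; python3 tq.py
```

```text
cw angle 1.095 R 114.9 pos [530.5 -19.2  77.5] F [ 0.9 -8.1 -4.3] Mz 0.09 T about bolt 0.397 open 24.8 t 49.4833
cw angle 1.095 R 115.0 pos [530.5 -19.2  77.5] F [ 1.4 -7.  -3. ] Mz 0.145 T about bolt 0.35 open 25.0 t 49.5333
```

>>> jog_arm([
  {"translation":[-0.1,3,0],"rot":[0,0,0.025],"fingers":1},
  {"translation":[-0.1,5.9,0],"rot":[0,0,0.05],"fingers":1},
  {"translation":[-0.1,5.9,0],"rot":[0,0,0.05],"fingers":1},
])

```text
time_s: 49.78
tool_pos: [535.8, -17.0, 77.4]
tool_rot: [0.559, 0.829, -0.002, 0.0]
ft_force: [-0.0, -8.0, -3.4]
opening: 24.9
grip_force: 60.1
```

```bash
python3 tq.py; python3 tq.py; python3 tq.py
```

```text
cw angle 1.145 R 114.8 pos [535.6 -17.   77.4] F [ 0.8 -8.1 -3.2] Mz 0.267 T about bolt 0.54 open 25.2 t 49.8333
cw angle 1.145 R 114.8 pos [535.6 -17.   77.4] F [ 0.1 -8.1 -3.5] Mz 0.262 T about bolt 0.614 open 25.1 t 49.8833
cw angle 1.145 R 114.9 pos [535.6 -17.   77.4] F [ 0.1 -7.2 -3.5] Mz 0.274 T about bolt 0.581 open 25.1 t 49.9333
```

>>> jog_arm([
  {"translation":[-0.1,3,0],"rot":[0,0,0.025],"fingers":1},
  {"translation":[-0.1,5.9,0],"rot":[0,0,0.05],"fingers":1},
  {"translation":[-0.1,5.9,0],"rot":[0,0,0.05],"fingers":1},
])

```text
time_s: 50.18
tool_pos: [541.1, -15.0, 77.4]
tool_rot: [0.579, 0.815, -0.002, 0.0]
ft_force: [0.0, -8.8, -2.9]
opening: 25.1
grip_force: 60.1
```

```bash
python3 tq.py; python3 tq.py; python3 tq.py; python3 - <<'E'
from fit import *
for q in("bar","wrench","socket_mouth"): print(q,marks(q,"scene"))
print(proj("scene",[[580.3,-122.8,102],[580.3,-122.8,72]]))
E
```

```text
cw angle 1.195 R 114.7 pos [540.9 -15.   77.4] F [-0.1 -6.6 -3.9] Mz 0.297 T about bolt 0.567 open 24.6 t 50.2333
cw angle 1.195 R 114.7 pos [540.9 -15.   77.4] F [ 0.7 -7.7 -3. ] Mz 0.255 T about bolt 0.479 open 25.1 t 50.2833
cw angle 1.195 R 114.7 pos [540.9 -15.1  77.4] F [ 0.8 -7.9 -3.5] Mz 0.296 T about bolt 0.524 open 25.0 t 50.3333
bar [([363.7, 200.3], 0.82), ([252.0, 164.8], 0.26)]
wrench [([324.7, 179.1], 0.76), ([361.0, 201.5], 0.59)]
socket_mouth [([364.7, 197.2], 0.6)]
[[365.20250489 196.32743558]
 [364.393883   202.30076665]]
```

>>> jog_arm([
  {"translation":[-1,2.5,0],"rot":[0,0,0.02],"fingers":1},
  {"translation":[-2,4.6,0],"rot":[0,0,0.04],"fingers":1},
  {"translation":[-2,4.6,0],"rot":[0,0,0.04],"fingers":1},
])

```text
time_s: 50.73
tool_pos: [545.8, -13.5, 77.4]
tool_rot: [0.597, 0.802, -0.001, -0.001]
ft_force: [-2.2, -4.1, -2.0]
opening: 25.2
grip_force: 60.3
```

```bash
python3 tq.py; python3 tq.py; python3 tq.py
```

```text
cw angle 1.239 R 114.6 pos [545.7 -13.5  77.3] F [-2.2 -4.9 -1.6] Mz 0.158 T about bolt 0.566 open 24.9 t 50.7833
cw angle 1.239 R 114.6 pos [545.7 -13.5  77.4] F [-2.1 -6.3 -2.4] Mz 0.186 T about bolt 0.635 open 25.2 t 50.8333
cw angle 1.239 R 114.6 pos [545.8 -13.5  77.4] F [-2.8 -5.7 -1. ] Mz 0.176 T about bolt 0.678 open 25.1 t 50.8833
```

>>> jog_arm([
  {"translation":[0,2.3,0],"rot":[0,0,0.02],"fingers":1},
  {"translation":[-0.1,4.6,0],"rot":[0,0,0.04],"fingers":1},
  {"translation":[-0.1,4.6,0],"rot":[0,0,0.04],"fingers":1},
])

```text
time_s: 51.13
tool_pos: [550.3, -12.3, 77.3]
tool_rot: [0.613, 0.79, -0.001, -0.001]
ft_force: [-2.5, -6.1, -2.2]
opening: 24.8
grip_force: 60.3
```

```bash
python3 tq.py; python3 tq.py; python3 tq.py
```

```text
cw angle 1.278 R 114.5 pos [550.1 -12.3  77.3] F [-2.2 -6.2 -1.5] Mz 0.113 T about bolt 0.542 open 25.1 t 51.1833
cw angle 1.278 R 114.5 pos [550.2 -12.3  77.3] F [-2.1 -5.6 -1.6] Mz 0.155 T about bolt 0.559 open 25.2 t 51.2333
cw angle 1.278 R 114.5 pos [550.1 -12.3  77.3] F [-2.3 -5.2 -0.9] Mz 0.152 T about bolt 0.56 open 24.8 t 51.2833
```

>>> jog_arm([
  {"translation":[0,1.8,0],"rot":[0,0,0.015],"fingers":1},
  {"translation":[-0.1,3.5,0],"rot":[0,0,0.03],"fingers":1},
  {"translation":[-0.1,3.5,0],"rot":[0,0,0.03],"fingers":1},
])

```text
time_s: 51.53
tool_pos: [553.5, -11.5, 77.3]
tool_rot: [0.624, 0.781, -0.002, -0.001]
ft_force: [-3.1, -6.6, -1.7]
opening: 25.1
grip_force: 60.3
```

```bash
python3 tq.py; python3 tq.py; python3 tq.py
```

```text
cw angle 1.308 R 114.4 pos [553.4 -11.6  77.3] F [-2.  -6.3 -1.8] Mz 0.245 T about bolt 0.64 open 25.1 t 51.5833
cw angle 1.308 R 114.5 pos [553.4 -11.6  77.3] F [-2.1 -6.2 -1.7] Mz 0.209 T about bolt 0.61 open 24.8 t 51.6333
cw angle 1.308 R 114.4 pos [553.4 -11.6  77.3] F [-1.4 -5.5 -1.9] Mz 0.231 T about bolt 0.538 open 24.9 t 51.6833
```

```bash
cat > tq2.py <<'E'
from fit import *
b=np.array([580.3,-122.8]); T=[];M_=[];F=[]
for i in range(4):
    ctrl.camera("scene"); st=ctrl.state(); p,r=tool(st); y=r.as_matrix()[:,1]; yaw=np.arctan2(y[1],y[0])-np.pi/2
    f=np.array(st["ft_force"]);m=st["wrist_torque"][2]; d=(p[:2]-b)/1000; T.append(m+d[0]*f[1]-d[1]*f[0]); M_.append(m); F.append(f)
print("cw",round(-.04-yaw,3),"T",np.mean(T).round(3),"Mz",np.mean(M_).round(3),"F",np.mean(F,0).round(1),p.round(1))
E
python3 tq2.py
```

```text
cw 1.308 T 0.663 Mz 0.212 F [-2.6 -5.9 -1.4] [553.4 -11.6  77.3]
```

>>> jog_arm([
  {"translation":[0,1.8,0],"rot":[0,0,0.015],"fingers":1},
  {"translation":[-0.1,3.5,0],"rot":[0,0,0.03],"fingers":1},
  {"translation":[-0.1,3.5,0],"rot":[0,0,0.03],"fingers":1},
])

```text
time_s: 52.13
tool_pos: [556.8, -10.9, 77.2]
tool_rot: [0.636, 0.772, -0.002, -0.001]
ft_force: [-1.6, -5.8, -0.6]
opening: 25.1
grip_force: 60.3
```

```bash
python3 tq2.py
```

```text
cw 1.338 T 0.634 Mz 0.225 F [-2.4 -5.7 -1.4] [556.7 -10.9  77.3]
```

>>> jog_arm([
  {"translation":[0,1.8,0],"rot":[0,0,0.015],"fingers":1},
  {"translation":[-0.1,3.5,0],"rot":[0,0,0.03],"fingers":1},
  {"translation":[-0.1,3.5,0],"rot":[0,0,0.03],"fingers":1},
])

```text
time_s: 52.58
tool_pos: [560.1, -10.3, 77.2]
tool_rot: [0.648, 0.762, -0.002, -0.001]
ft_force: [-3.6, -5.1, -0.7]
opening: 25.1
grip_force: 60.3
```

```bash
python3 tq2.py
```

```text
cw 1.368 T 0.715 Mz 0.251 F [-3.1 -5.8 -1.9] [560.  -10.3  77.2]
```

>>> jog_arm([
  {"translation":[0,1.2,0],"rot":[0,0,0.01],"fingers":1},
  {"translation":[-0.1,2.9,0],"rot":[0,0,0.025],"fingers":1},
  {"translation":[-0.1,2.9,0],"rot":[0,0,0.025],"fingers":1},
])

```text
time_s: 53.03
tool_pos: [563.0, -9.9, 77.2]
tool_rot: [0.657, 0.754, -0.002, -0.001]
ft_force: [-2.3, -5.6, -1.3]
opening: 25.0
grip_force: 60.3
```

```bash
python3 tq2.py
```

```text
cw 1.393 T 0.638 Mz 0.22 F [-2.9 -5.4 -1.6] [562.9  -9.9  77.2]
```

>>> jog_arm([
  {"translation":[0,1.2,0],"rot":[0,0,0.01],"fingers":1},
  {"translation":[-0.1,2.9,0],"rot":[0,0,0.025],"fingers":1},
  {"translation":[-0.1,2.9,0],"rot":[0,0,0.025],"fingers":1},
])

```text
time_s: 53.48
tool_pos: [565.9, -9.5, 77.2]
tool_rot: [0.667, 0.745, -0.002, -0.001]
ft_force: [-3.1, -4.5, -0.5]
opening: 25.2
grip_force: 60.4
```

```bash
python3 tq2.py
```

```text
cw 1.418 T 0.562 Mz 0.162 F [-2.8 -5.6 -1.4] [565.8  -9.5  77.3]
```

>>> jog_arm([
  {"translation":[0,1.2,0],"rot":[0,0,0.01],"fingers":1},
  {"translation":[0,2.3,0],"rot":[0,0,0.02],"fingers":1},
  {"translation":[0,2.3,0],"rot":[0,0,0.02],"fingers":1},
])

```text
time_s: 53.93
tool_pos: [568.2, -9.3, 77.2]
tool_rot: [0.674, 0.739, -0.002, -0.001]
ft_force: [-2.3, -6.3, -1.5]
opening: 25.1
grip_force: 60.4
```

```bash
python3 tq2.py
```

```text
cw 1.439 T 0.438 Mz 0.106 F [-2.4 -5.3 -1.7] [568.1  -9.3  77.2]
```

The torque peaked at 0.715 N m and fell steadily to 0.44: that is the click. Stopping, backing off into the play, then lifting.

>>> jog_arm([
  {"translation":[-0.6,-11.5,0],"rot":[0,0,-0.1],"fingers":1},
  {"translation":[-2.3,-22.8,0],"rot":[0,0,-0.2],"fingers":1},
  {"translation":[-5.6,-35.6,0],"rot":[0,0,-0.315],"fingers":1},
  {"translation":[-5.6,-35.6,0],"rot":[0,0,-0.315],"fingers":1},
])

```text
time_s: 54.47
tool_pos: [532.2, -17.6, 77.2]
tool_rot: [0.548, 0.836, -0.001, -0.001]
ft_force: [0.4, -2.1, -4.1]
opening: 25.2
grip_force: 60.1
```

```bash
python3 tq2.py
```

```text
cw 1.127 T 0.011 Mz -0.158 F [-0.9 -1.7 -4.4] [534.6 -16.8  77.4]
```

>>> jog_arm([
  {"translation":[0,0,-3],"rot":[0,0,0],"fingers":1},
  {"translation":[0,0,-7],"rot":[0,0,0],"fingers":1},
  {"translation":[0,0,-12],"rot":[0,0,0],"fingers":1},
  {"translation":[0,0,-18],"rot":[0,0,0],"fingers":1},
  {"translation":[0,0,-24],"rot":[0,0,0],"fingers":1},
])

```text
time_s: 55.08
tool_pos: [535.6, -16.5, 102.5]
tool_rot: [0.55, 0.835, 0.001, 0.0]
ft_force: [0.6, 0.4, -3.7]
opening: 24.8
grip_force: 60.1
```

>>> jog_arm([
  {"translation":[0,0,-20],"rot":[0,0,0],"fingers":1},
  {"translation":[0,0,-40],"rot":[0,0,0],"fingers":1},
  {"translation":[0,0,-40],"rot":[0,0,0],"fingers":1},
])

```text
time_s: 55.33
tool_pos: [538.6, -17.0, 146.0]
tool_rot: [0.55, 0.835, 0.002, 0.004]
ft_force: [1.3, 0.7, -3.3]
opening: 25.2
grip_force: 60.2
```

```bash
python3 wr.py; python3 - <<'E'
from fit import *
for n in C:
    o=ctrl.outline_of("bar",n)
    if o:
        m=np.zeros((400,640),np.uint8); cs,_=cv2.findContours(o[0]["region"].astype(np.uint8),0,2); cv2.drawContours(m,cs,-1,1,-1)
        p,f=fit(M["bar"],{n:m},(580,-122.5,-.04),72); print("bar",n,p.round(3),round(f,1),m.sum())
E
```

```text
tool [536.1 -16.9 142.7] wrench yaw -1.166 grip 25.2 60
nominal mouth [ 583.4 -127.2  167.3]
scene socket_mouth ([367.5, 181.6], 0.58) nominal px [368.9 182.9] along/across at z [-5.4  3. ]
scene socket_mouth ([252.4, 163.1], 0.42) nominal px [368.9 182.9] along/across at z [-343.2  -68.4]
scene wrench ([328.7, 163.7], 0.56) nominal px [330.6 170.1] along/across at z [-134.7   20.9]
scene outline along -201.6 14.6 across head -0.2 0.62
top socket_mouth ([361.3, 162.1], 0.43) nominal px [365.9 164.6] along/across at z [-9.3 10.2]
top wrench ([322.5, 176.6], 0.79) nominal px [322.  177.9] along/across at z [-117.7    3. ]
top outline along -203.1 16.5 across head 1.5 0.67
bar scene [ 5.82667e+02 -1.25289e+02 -2.90000e-02] 260.8 1415
bar top [ 5.81025e+02 -1.25881e+02 -2.60000e-02] 1055.9 1071
```

```bash
cat > wyaw.py <<'E'
from fit import *
ctrl.camera("scene");ctrl.camera("top"); st=ctrl.state(); p,r=tool(st); y=r.as_matrix()[:,1]; yaw=np.arctan2(y[1],y[0])-np.pi/2; zu=p[2]+24.6
W=[box(-75,50,-13,13,0,24),box(50,110,-9,9,4,22),box(102,138,-18,18,0,26)]
for n in C:
    o=ctrl.outline_of("wrench",n)
    if not o: print(n,"none"); continue
    q,f=fit(W,{n:o[0]["region"]},(p[0],p[1],yaw),zu); print(n,"fit",q.round(3),"rel tool yaw",round(q[2]-yaw,3),"d",(q[:2]-p[:2]).round(1),round(f),o[0]["region"].sum())
    v,u=np.nonzero(o[0]["region"]); P=np.array([at_z(n,(a,b),zu+20) for a,b in zip(u,v)])[:,:2]-p[:2]; c,s=np.cos(yaw),np.sin(yaw); a=P@[c,s]; t=P@[-s,c]
    bins=[(lo,round(t[(a>lo)&(a<lo+20)].mean(),1),int(((a>lo)&(a<lo+20)).sum())) for lo in range(-90,140,20) if ((a>lo)&(a<lo+20)).sum()>5]; print(bins)
E
python3 wyaw.py
```

```text
scene fit [535.755  -7.392  -1.173] rel tool yaw -0.007 d [1.  9.6] 212 628
[(-90, np.float64(-0.3), 41), (-70, np.float64(-1.0), 71), (-50, np.float64(-3.3), 56), (-10, np.float64(6.3), 6), (10, np.float64(-1.1), 65), (30, np.float64(-2.9), 71), (50, np.float64(-3.5), 52), (70, np.float64(-2.9), 51), (90, np.float64(-0.3), 93), (110, np.float64(-1.2), 108), (130, np.float64(-6.1), 11)]
top fit [536.479 -12.445  -1.182] rel tool yaw -0.016 d [1.7 4.6] 467 559
[(-90, np.float64(6.9), 28), (-70, np.float64(3.5), 74), (-50, np.float64(0.6), 91), (-30, np.float64(-2.5), 66), (30, np.float64(-8.2), 10), (70, np.float64(-4.8), 20), (90, np.float64(-0.6), 110), (110, np.float64(0.9), 131), (130, np.float64(2.6), 29)]
```

```bash
python3 - <<'E'
from fit import *
plan([((455,190,140),-.121),((460.4,313.2,140),-.121),((460.4,313.2,30),-.121)],((535.5,-16.8,142),.405))
E
```

```text
t [110.9, 3.7, 1.0] r [0.0, 0.0, 0.263] rows>= 2.7
t [108.1, -25.2, 1.0] r [0.0, 0.0, 0.263] rows>= 2.7
  -> at [455. 190. 140.] -0.121
t [123.0, -9.5, 0.0] r [0.0, 0.0, 0.0] rows>= 3.0
  -> at [460.4 313.2 140. ] -0.121
t [0.0, 0.0, 110.0] r [0.0, 0.0, 0.0] rows>= 2.6
  -> at [460.4 313.2  30. ] -0.121
```

>>> jog_arm([
  {"translation":[27,1,0],"rot":[0,0,0.06],"fingers":1},
  {"translation":[55,2,0],"rot":[0,0,0.12],"fingers":1},
  {"translation":[83,3,1],"rot":[0,0,0.19],"fingers":1},
  {"translation":[111,3.5,1],"rot":[0,0,0.263],"fingers":1},
  {"translation":[111,3.5,1],"rot":[0,0,0.263],"fingers":1},
])

```text
time_s: 56.45
tool_pos: [491.4, 90.3, 140.4]
tool_rot: [0.655, 0.755, 0.0, -0.002]
ft_force: [0.3, -0.9, -3.6]
opening: 25.0
grip_force: 60.1
```

>>> jog_arm([
  {"translation":[27,-6,0],"rot":[0,0,0.06],"fingers":1},
  {"translation":[54,-12,0],"rot":[0,0,0.12],"fingers":1},
  {"translation":[81,-19,1],"rot":[0,0,0.19],"fingers":1},
  {"translation":[108,-25,1],"rot":[0,0,0.263],"fingers":1},
  {"translation":[108,-25,1],"rot":[0,0,0.263],"fingers":1},
])

```text
time_s: 56.87
tool_pos: [452.7, 193.5, 139.7]
tool_rot: [0.748, 0.663, 0.001, -0.001]
ft_force: [-1.1, 0.1, -4.7]
opening: 24.9
grip_force: 60.1
```

>>> jog_arm([
  {"translation":[30,-2.5,0],"rot":[0,0,0],"fingers":1},
  {"translation":[62,-5,0],"rot":[0,0,0],"fingers":1},
  {"translation":[95,-7.5,0],"rot":[0,0,0],"fingers":1},
  {"translation":[123,-9.5,0],"rot":[0,0,0],"fingers":1},
  {"translation":[123,-9.5,0],"rot":[0,0,0],"fingers":1},
])

```text
time_s: 57.28
tool_pos: [462.0, 318.6, 140.1]
tool_rot: [0.747, 0.664, 0.003, -0.001]
ft_force: [1.5, 0.3, -3.7]
opening: 25.3
grip_force: 60.1
```

>>> jog_arm([
  {"translation":[0,0,0],"rot":[0,0,0],"fingers":1},
  {"translation":[0,0,0],"rot":[0,0,0],"fingers":1},
  {"translation":[0,0,0],"rot":[0,0,0],"fingers":1},
  {"translation":[0,0,0],"rot":[0,0,0],"fingers":1},
])

```text
time_s: 57.62
tool_pos: [459.7, 311.6, 139.5]
tool_rot: [0.749, 0.663, -0.0, 0.0]
ft_force: [-0.2, -0.1, -4.7]
opening: 25.2
grip_force: 60.1
```

```bash
python3 wr.py; python3 wyaw.py; python3 - <<'E'
from fit import *
print(ctrl.state()["tool_pos"]); plan([((460.4,313.2,30),-.121)])
E
```

```text
tool [459.9 311.9 139.7] wrench yaw -1.693 grip 25.0 60
nominal mouth [445.2 192.8 164.3]
scene socket_mouth ([246.1, 154.0], 0.71) nominal px [261.3 147.9] along/across at z [ -5.9 -50.6]
scene socket_mouth ([261.4, 148.3], 0.39) nominal px [261.3 147.9] along/across at z [ 1.5 -0.7]
scene wrench ([238.0, 122.5], 0.91) nominal px [240.8 125.2] along/across at z [-135.7   -0.9]
scene wrench ([366.6, 191.7], 0.46) nominal px [240.8 125.2] along/across at z [319.9 152. ]
scene outline along -169.9 26.7 across head -3.0 0.81
top socket_mouth ([232.6, 200.4], 0.4) nominal px [236.6 204.4] along/across at z [-12.7   7.8]
top wrench ([359.6, 175.7], 0.65) nominal px [191.3 194.2] along/across at z [290.7 144.1]
top wrench ([186.0, 193.9], 0.6) nominal px [191.3 194.2] along/across at z [-133.4   -2.1]
top outline along -125.8 18.3 across head -0.4 0.64
scene fit [464.99  318.443  -1.704] rel tool yaw -0.013 d [5.1 5.5] 185 447
[(-70, np.float64(-8.5), 11), (-30, np.float64(8.9), 14), (-10, np.float64(4.8), 32), (10, np.float64(0.6), 41), (30, np.float64(-0.9), 52), (50, np.float64(-3.5), 49), (70, np.float64(0.8), 44), (90, np.float64(5.1), 79), (110, np.float64(1.8), 76), (130, np.float64(-2.8), 48)]
top fit [463.649 317.093  -1.71 ] rel tool yaw -0.018 d [3.8 4.2] 386 659
[(-10, np.float64(3.4), 51), (10, np.float64(0.9), 82), (30, np.float64(0.4), 88), (50, np.float64(0.7), 73), (70, np.float64(0.6), 65), (90, np.float64(2.8), 127), (110, np.float64(0.8), 138), (130, np.float64(-2.9), 35)]
[459.82086419 312.99880113 139.61301529]
t [0.3, 0.6, 109.6] r [-0.0, 0.0, 0.0] rows>= 2.6
  -> at [460.4 313.2  30. ] -0.121
```

>>> jog_arm([
  {"translation":[0.3,0.6,30],"rot":[0,0,0],"fingers":1},
  {"translation":[0.3,0.6,65],"rot":[0,0,0],"fingers":1},
  {"translation":[0.3,0.6,95],"rot":[0,0,0],"fingers":1},
  {"translation":[0.3,0.6,115],"rot":[0,0,0],"fingers":1},
  {"translation":[0.3,0.6,115],"rot":[0,0,0],"fingers":1},
])

```text
time_s: 58.63
tool_pos: [457.1, 311.3, 20.4]
tool_rot: [0.749, 0.663, -0.004, -0.001]
ft_force: [-0.8, -1.1, -5.4]
opening: 25.0
grip_force: 60.0
```

>>> jog_arm([
  {"translation":[0,0,0],"rot":[0,0,0],"fingers":1},
  {"translation":[0,0,5],"rot":[0,0,0],"fingers":1},
  {"translation":[0,0,10],"rot":[0,0,0],"fingers":1},
  {"translation":[0,0,14],"rot":[0,0,0],"fingers":1},
  {"translation":[0,0,14],"rot":[0,0,0],"fingers":1},
])

```text
time_s: 59.05
tool_pos: [460.7, 313.3, 10.8]
tool_rot: [0.749, 0.663, 0.0, 0.0]
ft_force: [-0.9, -0.3, -3.5]
opening: 25.0
grip_force: 60.2
```

>>> jog_arm([
  {"translation":[0,0,3],"rot":[0,0,0],"fingers":1},
  {"translation":[0,0,6],"rot":[0,0,0],"fingers":1},
  {"translation":[0,0,9],"rot":[0,0,0],"fingers":1},
  {"translation":[0,0,9],"rot":[0,0,0],"fingers":1},
])

```text
time_s: 59.38
tool_pos: [460.1, 313.0, 1.1]
tool_rot: [0.749, 0.663, -0.0, -0.0]
ft_force: [-0.7, 0.9, -4.0]
opening: 25.1
grip_force: 60.2
```

>>> jog_arm([
  {"translation":[0,0,2],"rot":[0,0,0],"fingers":1},
  {"translation":[0,0,4],"rot":[0,0,0],"fingers":1},
  {"translation":[0,0,4],"rot":[0,0,0],"fingers":1},
])

```text
time_s: 59.63
tool_pos: [460.2, 313.1, -2.8]
tool_rot: [0.749, 0.663, -0.0, -0.0]
ft_force: [-0.1, -0.3, -3.8]
opening: 25.0
grip_force: 60.2
```

>>> jog_arm([
  {"translation":[0,0,1],"rot":[0,0,0],"fingers":1},
  {"translation":[0,0,2],"rot":[0,0,0],"fingers":1},
  {"translation":[0,0,2],"rot":[0,0,0],"fingers":1},
])

```text
time_s: 59.88
tool_pos: [460.5, 313.2, -4.5]
tool_rot: [0.749, 0.663, 0.0, 0.0]
ft_force: [-0.1, 0.2, -3.6]
opening: 25.3
grip_force: 60.2
```

>>> jog_arm([
  {"translation":[0,0,0],"rot":[0,0,0],"fingers":0.53},
  {"translation":[0,0,0],"rot":[0,0,0],"fingers":0.53},
  {"translation":[0,0,0],"rot":[0,0,0],"fingers":0.53},
  {"translation":[0,0,0],"rot":[0,0,0],"fingers":0.53},
])

```text
time_s: 60.22
tool_pos: [460.9, 313.4, -4.0]
tool_rot: [0.749, 0.663, 0.0, 0.0]
ft_force: [0.4, -0.7, -1.2]
opening: 39.9
grip_force: 0.0
```

>>> jog_arm([
  {"translation":[0,0,-10],"rot":[0,0,0],"fingers":0.53},
  {"translation":[0,0,-40],"rot":[0,0,0],"fingers":0.53},
  {"translation":[0,0,-80],"rot":[0,0,0],"fingers":0.53},
  {"translation":[0,0,-120],"rot":[0,0,0],"fingers":0.53},
  {"translation":[0,0,-160],"rot":[0,0,0],"fingers":0.53},
])

```text
time_s: 60.63
tool_pos: [460.0, 312.9, 158.0]
tool_rot: [0.749, 0.663, -0.0, -0.0]
ft_force: [0.6, 0.8, -0.4]
opening: 40.4
grip_force: 0.0
```

>>> jog_arm([
  {"translation":[-40,0,0],"rot":[0,0,0],"fingers":0.53},
  {"translation":[-80,0,0],"rot":[0,0,0],"fingers":0.53},
  {"translation":[-120,0,0],"rot":[0,0,0],"fingers":0.53},
  {"translation":[-160,0,0],"rot":[0,0,0],"fingers":0.53},
  {"translation":[-190,0,0],"rot":[0,0,0],"fingers":0.53},
])

```text
time_s: 61.05
tool_pos: [436.3, 122.2, 156.6]
tool_rot: [0.749, 0.663, -0.0, 0.001]
ft_force: [0.8, -0.7, -0.2]
opening: 40.0
grip_force: 0.0
```

>>> jog_arm([
  {"translation":[-40,0,0],"rot":[0,0,0],"fingers":0.53},
  {"translation":[-70,0,0],"rot":[0,0,0],"fingers":0.53},
  {"translation":[-70,0,0],"rot":[0,0,0],"fingers":0.53},
  {"translation":[-70,0,0],"rot":[0,0,0],"fingers":0.53},
])

```text
time_s: 61.38
tool_pos: [428.9, 53.8, 156.4]
tool_rot: [0.75, 0.662, 0.0, 0.0]
ft_force: [0.4, 0.1, -0.1]
opening: 40.2
grip_force: 0.0
```

```bash
python3 - <<'E'
from fit import *
im=pics(); print(tool()[0])
for n in C:
    print(n,"wrench",marks("wrench",n)[:2],"tab",marks("lid_tab",n)[:1],"beaker",marks("beaker",n)[:1],"tape",marks("tape",n)[:1])
# compare wrench silhouette with the one at home: local along/across from scene
c,s=np.cos(CASE[2]),np.sin(CASE[2]); o=ctrl.outline_of("wrench","scene")[0]; v,u=np.nonzero(o["region"]); P=np.array([at_z("scene",(a,b),44) for a,b in zip(u,v)]); L=(P-[CASE[0],CASE[1],0])[:,:2]@np.array([[c,-s],[s,c]])
print("extent",L.min(0).round(1),L.max(0).round(1),[(lo,round(L[(L[:,1]>lo)&(L[:,1]<lo+20),0].mean(),1)) for lo in range(-100,100,40) if ((L[:,1]>lo)&(L[:,1]<lo+20)).any()])
for n in C:
    # bar and bolt brass orientation
    a=brass(im[n],proj(n,[580.3,-122.8,108])[0]); print(n,"bolt",a)
    ob=ctrl.outline_of("bar",n)
    if ob:
        m=np.zeros((400,640),np.uint8); cs,_=cv2.findContours(ob[0]["region"].astype(np.uint8),0,2); cv2.drawContours(m,cs,-1,1,-1); p,f=fit(M["bar"],{n:m},(580,-122.5,-.04),72); print("bar",n,p.round(3),round(f,1))
    h=cv2.cvtColor(im[n],cv2.COLOR_RGB2GRAY); q=proj(n,loc((580.3,-122.8,-.04),[[18*np.cos(t),18*np.sin(t),100] for t in np.arange(0,np.pi*2,np.pi/12)])); print([int(cv2.getRectSubPix(h,(1,1),tuple(map(float,x)))[0,0]) for x in q])
E
```

```text
[429.46464903  55.51119374 156.24922482]
scene wrench [([335.2, 191.5], 0.64), ([241.8, 150.7], 0.62)] tab [] beaker [([265.0, 210.5], 0.55)] tape [([348.0, 299.1], 0.53)]
top wrench [([207.1, 203.2], 0.69)] tab [([211.8, 156.5], 0.7)] beaker [([274.3, 242.1], 0.85)] tape [([409.8, 271.1], 0.7)]
extent [ -30.4 -119.8] [ 14.3 103.1] [(-100, np.float64(-8.1)), (-60, np.float64(-10.7)), (-20, np.float64(-9.9)), (20, np.float64(-9.5)), (60, np.float64(-8.7))]
scene bolt (array([364.78571429, 195.04761905]), np.int64(42))
bar scene [ 5.83101e+02 -1.23026e+02 -4.20000e-02] 181.2
[176, 136, 157, 165, 139, 96, 100, 125, 116, 117, 149, 181, 175, 88, 90, 89, 124, 145, 126, 131, 168, 232, 231, 219]
top bolt (array([361.65116279, 172.74418605]), np.int64(43))
bar top [ 5.81879e+02 -1.31184e+02 -3.70000e-02] 329.1
[180, 120, 63, 54, 79, 113, 108, 85, 86, 74, 113, 146, 142, 51, 69, 79, 116, 119, 118, 117, 108, 158, 172, 167]
```

```bash
python3 -c "
from station import ctrl
print(ctrl.hand_in())"
```

```text
the job is handed in; nothing more can be done
None
```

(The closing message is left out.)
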